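# Free the cabinet door from its sprung hook with a drift punch

## Task

The small steel cabinet's door hangs ajar on its inner safety hook. Take the drift punch from its rack, reach down with it through the gap between the cabinet top and the top of the door, press the hook's red tab down gently (the hook bends above 20 N) and, keeping it pressed, draw the door with the punch until it stands wide open, at least 65 degrees. Then hang the punch back upright in the middle hole of its rack, seated on its guard, without knocking other things about.

Things in the scene. Friction and masses are not known exactly. Their poses are not given: they have to be found in the camera images.
- cabinet: Fixed blue-grey sheet-steel cabinet, 130 (x) x 170 (y) x 168 mm high. Origin: centre of its underside, on the worktop; z up. Its open front is the plane x = -65 mm in its frame and looks along its -x. The 4 mm top sheet ends at that front plane, its upper face 168 mm high. Nothing stands on top.
- door (a joint): Cabinet door, angle in rad: 0 = shut, growing as it opens (anticlockwise from above), stop at 1.75; it stays where it is left (friction 0.09 N m). It starts ajar at 0.10 to 0.12 and the hook stops it at about 0.125. Panel 14 mm thick, 167 mm wide, its top edge level with the cabinet's top. A bar handle is outside near the free edge; pulling it only loads the hook.
- hinge (a point): Point on the door's upright hinge axis at the worktop: x = -65, y = -83 mm in the cabinet's frame; moves with the cabinet only. The door's inner face passes through this axis: shut, it runs from here along the cabinet's +y.
- catch: Zinc-plated screw plate of the catch on the inside of the door, turning with it; origin on the inner face, 108 mm from the hinge axis, 126 mm above the worktop; x points off the inner face into the cabinet, y to the door's free edge, z up. It carries the sprung hook on a slotted adjuster, which may be set up to 11 mm above or below the middle; no reading tells where.
- tab (a point): Middle of the top of the hook's red-topped tab for the adjuster's middle setting (fixed to the screw plate: it does not follow the setting or the pressing): x = 15, y = 29, z = 6 mm in the catch's frame, so 36 mm below the door's top edge. The tab is 18 mm wide (y) and 22 mm deep (x = 4 to 26 mm). The gap above it, from door to top sheet, is 13 to 17 mm wide at the start.
- frame: Upright return flange, 11 mm wide, 4 mm thick, just inside the cabinet's front edge on the door's free side (origin at its middle). The hook's barb catches behind it. Pressing the tab swings the barb clear: 4 N at first, 1.7 N more per mm, fully clear 6 mm down (14 to 15 N), bent above 20 N (9 mm). Keep it pressed till the door is past 0.22 rad. Never wrench the hook on it: at most 15 N.
- punch_rack: Fixed grey sheet-steel punch rack, 60 (x) x 130 (y, with feet 170) x 94 mm high, origin: centre of its underside on the worktop. Three holes in its 4 mm top plate along y; the middle one, 14 mm wide, holds the punch, the outer two (42 mm away) are empty.
- rack_hole (a point): Centre of the rack's middle hole at the height of the top plate's upper face, 94 mm above the worktop.
- punch: Loose steel drift punch, about 0.16 kg, hanging upright in the rack. Origin: centre of the underside of its black rubber guard disc (34 mm wide, 6 mm thick), which rests on the rack's plate; z up along it. Above the guard, z = 6 to 76 mm, a square grip 15 x 15 mm, sides along x and y; then a round head to 82 mm. Below, a round 8 mm rod with a round nose down to z = -80 mm.
- punch_tip (a point): End of the punch's rod, 80 mm below its origin.
- cup_small: Bystander: grey plastic cup of small parts, 140 mm wide, 150 mm high, origin at its foot. Leave alone.
- cup_caps2: Bystander: pale plastic cup of small parts, 140 mm wide, 150 mm high, at the left front, origin at its foot. Leave alone.
- gear: Bystander: small dark gear lying flat, 60 mm wide, 16 mm high. Leave alone.
- plug: Bystander: round core plug, 54 mm wide, 20 mm high. Leave alone.
- valve: Bystander: poppet valve standing on its 37 mm head, 106 mm high. Leave alone.
Things that resemble listed ones, but are neither listed nor needed, are in the scene too. There is more than one size of the punch; the one meant has the size given above.

How it is judged (in metres and radians):
On the way, in this order (a step that is already met when the one before it is completed fails the run):
1. the punch presses the hook's tab down with more than 8 N while the door is still held ajar (contact force between punch and catch above 8 N and value of joint door below 0.17 rad), for 0.1 s.
2. the door, freed, stands at least 65 degrees open (value of joint door above 1.134 rad), for 0.2 s.
At the end, for the whole second after the job is handed in: The door stands at least 65 degrees (1.134 rad) open, and the punch hangs upright (within 0.06 rad) and at rest in the rack's middle hole, within 6 mm of its centre, its guard seated on the plate (within 3 mm) (value of joint door above 1.134 rad and horizontal distance between punch and rack_hole below 0.006 m and z of punch in the frame of rack_hole between -0.003 and 0.003 m and angle between punch's own z axis and vertical below 0.06 rad and linear speed of punch below 0.02 m/s); the robot touches nothing.
It fails at once if the hook is pressed by the punch with more than 20 N (contact force between punch and catch above 20 N).
It fails at once if the hook is wrenched against the frame with more than 15 N (contact force between catch and frame above 15 N).
It fails at once if a bystander is moved by more than 15 mm (distance of any of cup_small, cup_caps2, gear, plug, valve from where it was at the start of the episode above 0.015 m).
It also fails if it takes over 61 s, if anything falls off the work surface, if the arm or the gripper's body presses on something with over 40 N, if the wrist force passes 120 N, or if a joint passes its speed limit or range.

## Robot

A 6-joint arm with a two-finger parallel gripper is mounted at the origin on a cart in front of the work surface, level with it; the furniture and walls round the work are solid. World frame = base frame: x ahead of the robot, y to its left, z up, the work surface at z = 0. Lengths are in m, angles in degrees, forces in N, time in s.
With the tool pointing down it reaches from about 0.4 to 0.825 m from the base axis. Payload 7 kg.
Tool frame: the origin (TCP) lies at the very end of the fingers, on their centre line; the grasp point (between the pads) lies 19 mm behind it; z points along the fingers, x is the direction in which the jaws open and shut, and the axes are right-handed (so a half turn about z gives the same grasp; the last joint's range is limited). The gripper opens to 88 mm and grips with 3 to 60 N. Pads are 19 mm wide; open, the fingers measure 130 mm over their backs; the gripper's body (78 mm by 193 mm) begins 47 mm behind the grasp point.
Start: joints at [58.562, 20.546, 0.682, 0, -70.136, -16.507], TCP at [0.501, 0.452, 0.227] pointing down, gripper open.
Joint ranges: [-176.03, 176.03], [-82.01, 121.73], [-58.28, 71.71], [-173.87, 95.51], [-174.79, -0.11], [-173.66, 173.66]. Speed limits (degrees/s): [136.94, 136.94, 172.46, 180, 180, 180].

## Interface

Orientations are given as [roll, pitch, yaw] about the fixed x, y, z axes, in that order (R = Rz(yaw) Ry(pitch) Rx(roll)).
In Python, from plant import get_state, optics, order, finder gives the robot as it stands.
- The arm moves only by the shell command python3 -m crank 'ROWS' [FORCE]. ROWS is JSON, a list of rows, each an object of numbers: "dx", "dy", "dz": the shift along the tool's x, y, z in mm; "wx", "wy", "wz": the turn, a rotation vector about the tool's x, y, z in degrees; "hand": the opening in per cent of the stroke, from 0 (shut) to 100 (fully open). A call has 1 to 10 rows; each row shifts and turns the commanded pose from where the row before left it, along the tool's axes as they then stand; what a row does not reach is not made up. A row lasts 1/8 s, in which the tool goes at most 62.5 mm and 10.7 degrees, less where a joint would pass 70% of its speed; a pose out of reach is approached as far as the arm can. A call is refused whole if a number of a shift passes 62.5 or a number of a turn 10.7, either way. A call with a gripper value outside its range is refused whole. The fingers move at their own pace and stop on an object; FORCE is the grip in N (left out, the last holds). Time passes only in rows, so rows that do not move let the fingers close. It gives the time, the measured TCP pose, the force and the opening at its end, in the units of the state.
- get_state(): the state, without advancing time (a new reading comes with each control period).
- optics.capture(name): name is "scene" or "top" or "wrist"; returns the picture (480x640x3 uint8, blue, green, red); there is no depth.
- optics.calibration(name): a dict with "intrinsics" (3x3 intrinsics, pixels), "k1" (the pictures are not rectified: a ray, as slopes to the right and down, at radius r is drawn at 1 + k1 r^2 times it, then the intrinsics apply), "R" (3x3) and "t" (3): a world point X has camera coordinates R X + t; the wrist camera has in their place "T_tool_cam" (4x4, takes a point from camera to tool coordinates, whose origin is the TCP and whose axes are the tool frame's). Camera axes: x right, y down, z forward; pixel columns grow to the right and rows downward; lengths in m; the calibration is good to about 2 mm. A picture is of the moment at which its call begins: read the wrist's pose just before it. calibration takes no time and is no camera call.
- order.close_job(): hands the job in, once; it reports no verdict.
Trained networks look in the newest picture that a camera, given by its name, has taken for a name from the list of things; names that differ only in an ending like _2 or _b are one class to them, and where a whole thing is asked for, a point or a joint stands for the part that bears it (a point fixed in the world has none). Each returns a list of dicts, best first, with "conf" (0 to 1); they miss things now and then, are a little off and sometimes report something else, mostly with a low value. They report only what shows in the picture. A call takes as long as a camera call. They do not tell look-alikes from the thing itself.
- finder.masks_of(thing, camera): "mask" (480x640 bool, what is visible of it) and "rect" ([centre column, centre row, width, height] in pixels, round what is visible of it).
- finder.place_of(thing, camera): "centre" ([column, row] in pixels: a listed point, or the origin of a listed thing).
The state is a dict: "time_s": time; "joints": joint angles; "qd": joint speeds; "joint_torque": joint torques, N m; "tcp_pos": TCP position; "eef_rot": TCP orientation; "contact_force": force on the tool from outside, world axes, zero at the start; "moment": the same for the moment, N m; "gripper_width": finger opening in m.
Only numpy, scipy, OpenCV 4.12 (cv2) and the standard library are available. Lean on these libraries where they do the work, as an engineer would, in place of code of your own. Each camera call takes 0.05 s, during which the arm holds its last target.

## Working session

There is one attempt and no reset: what is moved stays moved. The work goes in short steps, Python scripts to look and compute and a shell command to move; the robot and the scene stay as the last step left them, time stands still between calls to the robot, and variables do not carry over. Pictures are saved under pics/ and viewed, and the job is handed in when it is done.

```bash
ls; mkdir -p pics
python3 - <<'E'
from plant import get_state, optics, order, finder
import cv2, numpy as np
np.set_printoptions(precision=4,suppress=True)
s=get_state()
print(s)
for n in ["scene","top","wrist"]:
    im=optics.capture(n); cv2.imwrite(f"pics/{n}0.png",im)
    c=optics.calibration(n); print(n,c)
    for th in ["cabinet","door","hinge","catch","tab","frame","punch_rack","rack_hole","punch","punch_tip"]:
        try:
            print(th,[(np.round(d["centre"],1),round(d["conf"],2)) for d in finder.place_of(th,n)][:4])
        except Exception as e: print(th,e)
print(get_state()["time_s"])
E
```

```text
pics
{'time_s': 0.0, 'joints': array([ 58.5613,  20.5916,   0.6323,  -0.0213, -70.1359, -16.5071]), 'qd': array([-0.0318,  0.086 , -0.0704,  0.0724, -0.0154, -0.0515]), 'joint_torque': array([  0.0005, -58.2711,  29.306 ,   6.9973,   0.007 ,  -0.0001]), 'tcp_pos': array([0.5008, 0.4518, 0.2256]), 'eef_rot': array([-179.9921,   -0.0969, -137.953 ]), 'contact_force': array([ 0.6155,  0.4245, -0.2311]), 'moment': array([ 0.0203,  0.0187, -0.0844]), 'gripper_width': 0.08749387950540007}
scene {'intrinsics': array([[517.4461,   0.    , 321.7231],
       [  0.    , 517.4461, 241.0079],
       [  0.    ,   0.    ,   1.    ]]), 'k1': 0.01854269027206545, 'R': array([[-0.6872, -0.7263, -0.0156],
       [-0.2948,  0.2985, -0.9077],
       [ 0.6639, -0.6192, -0.4193]]), 't': array([0.5216, 0.198 , 1.2129])}
cabinet [(array([260.3, 291.3]), 0.77)]
door it knows: cabinet, catch, cup_caps, cup_small, frame, gear, hinge, plug, punch, punch_rack, punch_tip, rack_hole, tab, valve
hinge []
catch [(array([287.1, 249.6]), 0.58)]
tab [(array([285. , 254.8]), 0.5)]
frame []
punch_rack []
rack_hole [(array
[... 949 characters left out ...]
'intrinsics': array([[353.1548,   0.    , 316.2166],
       [  0.    , 353.1548, 235.3999],
       [  0.    ,   0.    ,   1.    ]]), 'k1': -0.07084217511613759, 'T_tool_cam': array([[ 1.    ,  0.    , -0.    ,  0.0012],
       [-0.    ,  0.9612,  0.2759, -0.0737],
       [ 0.    , -0.2759,  0.9612, -0.1578],
       [ 0.    ,  0.    ,  0.    ,  1.    ]])}
cabinet []
door it knows: cabinet, catch, cup_caps, cup_small, frame, gear, hinge, plug, punch, punch_rack, punch_tip, rack_hole, tab, valve
hinge []
catch [(array([400.8,  78. ]), 0.76)]
tab [(array([393.1, 124.8]), 0.79)]
frame []
punch_rack []
rack_hole []
punch [(array([522.4, 208.6]), 0.62)]
punch_tip [(array([468.5, 186.3]), 0.98)]
1.5
```

View pics/scene0.png

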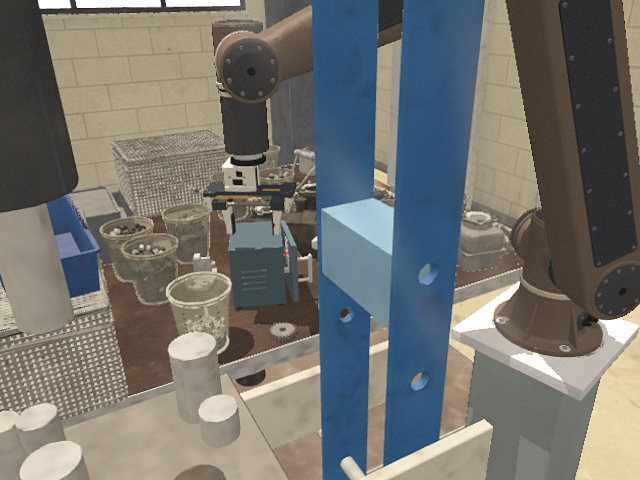

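View pics/top0.png

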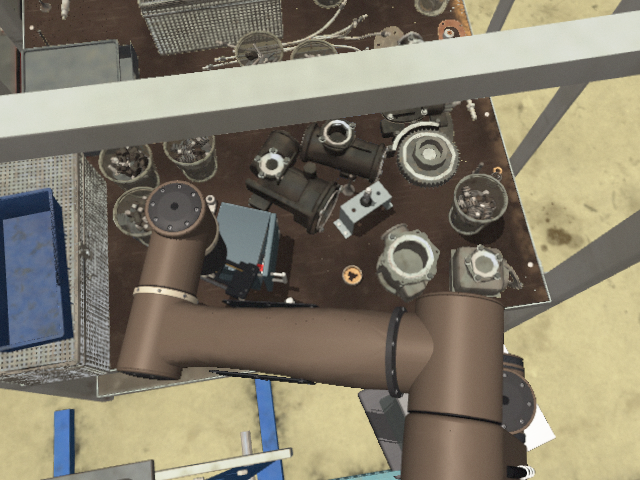

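View pics/wrist0.png

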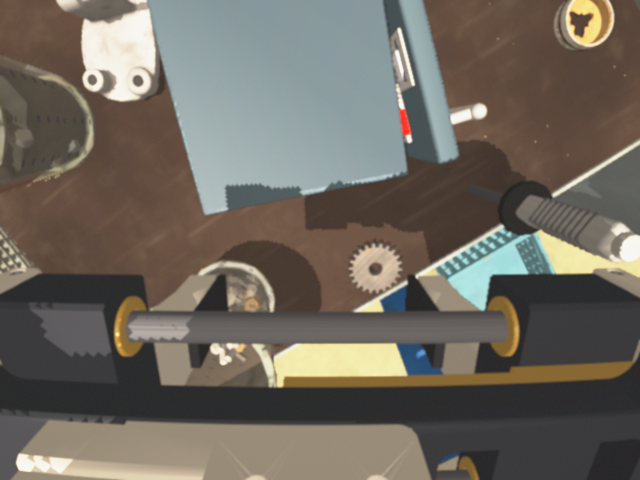

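The scene picture shows the cabinet at (258,262) with the door to its right. In the top picture the rack is at (365,208), and the cabinet at (243,250) with its red tab at (260,268). In the wrist picture the red tab is at (405,122), and a ribbed, punch-like thing is at (560,220). I'll enlarge the candidates.

```bash
cat > h.py <<'E'
from plant import get_state, optics, order, finder
import cv2, numpy as np
from scipy.spatial.transform import Rotation as Rot
np.set_printoptions(precision=4,suppress=True)
def cam(n,s=None):
    c=optics.calibration(n)
    if n=="wrist":
        s=s or get_state()
        T=np.eye(4);T[:3,:3]=Rot.from_euler('xyz',s["eef_rot"],degrees=True).as_matrix();T[:3,3]=s["tcp_pos"]
        M=np.linalg.inv(T@c["T_tool_cam"]); return c["intrinsics"],c["k1"],M[:3,:3],M[:3,3]
    return c["intrinsics"],c["k1"],np.array(c["R"]),np.array(c["t"])
def proj(C,X):
    K,k,R,t=C; X=np.atleast_2d(X); p=X@R.T+t; u=p[:,:2]/p[:,2:]; r2=(u**2).sum(1,keepdims=True)
    u=u*(1+k*r2); return u*[K[0,0],K[1,1]]+[K[0,2],K[1,2]]
def ray(C,px):
    K,k,R,t=C; d=(np.array(px,float)-[K[0,2],K[1,2]])/[K[0,0],K[1,1]]; u=d.copy()
    for _ in range(20): u=d/(1+k*(u@u))
    v=R.T@np.array([u[0],u[1],1]); return -R.T@t, v/np.linalg.norm(v)
def onz(C,px,z):
    o,v=ray(C,px); return o+v*(z-o[2])/v[2]
def crop(im,x0,y0,x1,y1,f,name):
    cv2.imwrite(name,cv2.resize(im[y0:y1,x0:x1],None,fx=f,fy=f,interpolation=cv2.INTER_CUBIC))
E
python3 - <<'E'
from h import *
im=cv2.imread("pics/top0.png"); crop(im,220,160,420,310,4,"pics/topc0.png")
C=cam("top")
print("rack hole",onz(C,[365.5,199.4],.094), "hinge",onz(C,[276.6,234.1],0),"guard 0.1", onz(C,[364.2,203.9],.1))
print("white",onz(C,[290,299],.08))
im=cv2.imread("pics/wrist0.png"); crop(im,340,20,640,260,2.6,"pics/wristc0.png")
Cw=cam("wrist")
print("w head",onz(Cw,[628,247],.1),onz(Cw,[525,207],.08))
E
```

```text
rack hole [0.589  0.0191 0.094 ] hinge [0.6277 0.2708 0.    ] guard 0.1 [0.5765 0.0295 0.1   ]
white [0.4216 0.3133 0.08  ]
w head [0.2786 0.2767 0.1   ] [0.3694 0.3159 0.08  ]
```

View pics/topc0.png

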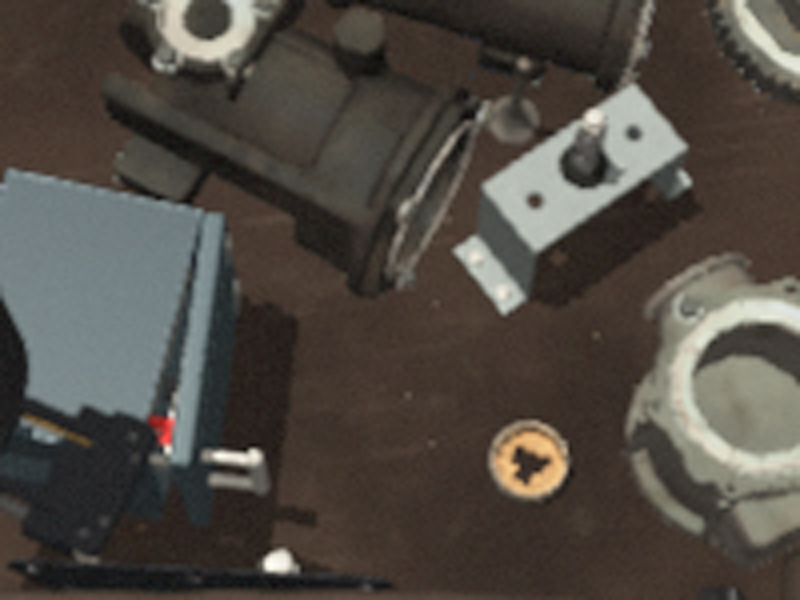

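View pics/wristc0.png

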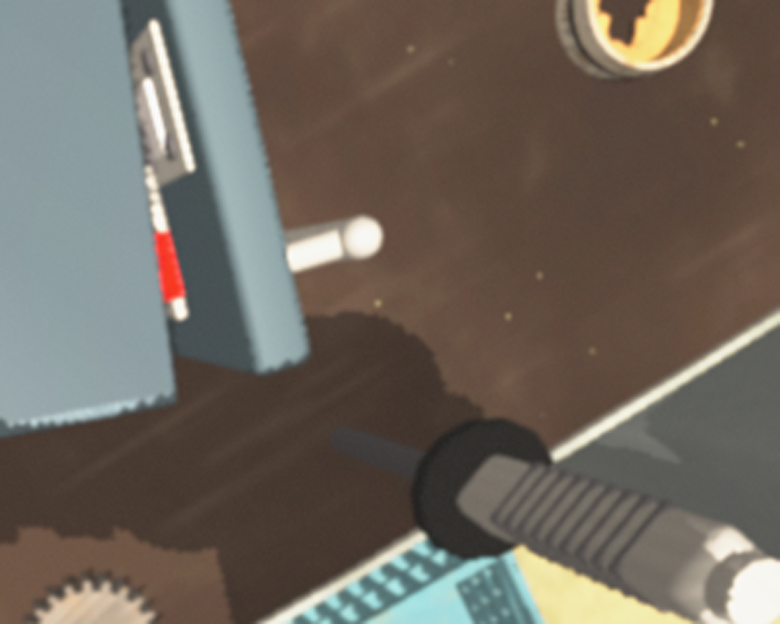

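Run:
```python
from h import *
C=cam("top"); Cw=cam("wrist")
print("top hinge-back",onz(C,[222.5,203],.168),"hinge front",onz(C,[271.5,213],.168), "door hinge outer",onz(C,[275.5,213.5],.168))
for n,p in dict(front_free=[407,174],back_free=[205,213],front_up=[388,0],back_up=[150,0],doorfree_out=[457,158],doorfree_in=[435,161],tabw=[404,122]).items(): print(n,onz(Cw,p,.168))
# triangulate lookalike head
def tri(r1,r2):
    (a,u),(b,v)=r1,r2; A=np.stack([u,-v],1); s=np.linalg.lstsq(A,b-a,rcond=None)[0]
    return a+u*s[0], b+v*s[1]
print("head",tri(ray(C,[290,299]),ray(Cw,[630,247])))
print("tip z0",onz(Cw,[469,187],0),onz(Cw,[469,187],.05))
for n in["gear","plug","valve","cup_small","cup_caps2","punch","punch_rack"]:
  for k,c in (("top",C),("wrist",Cw),("scene",cam("scene"))):
    r=finder.place_of(n,k); print(n,k,[(np.round(d["centre"]),round(d["conf"],2),onz(c,d["centre"],0).round(3)) for d in r][:3])
print(get_state()["time_s"])
```

```text
top hinge-back [0.7023 0.3772 0.168 ] hinge front [0.6263 0.2732 0.168 ] door hinge outer [0.6209 0.2644 0.168 ]
front_free [0.493  0.3766 0.168 ]
back_free [0.57   0.4788 0.168 ]
front_up [0.5692 0.3157 0.168 ]
back_up [0.6689 0.4032 0.168 ]
doorfree_out [0.4773 0.349  0.168 ]
doorfree_in [0.486  0.3594 0.168 ]
tabw [0.5162 0.3563 0.168 ]
head (array([0.3904, 0.32  , 0.2172]), array([0.3888, 0.325 , 0.2166]))
tip z0 [0.3876 0.3241 0.    ] [0.4087 0.3335 0.05  ]
gear top []
gear wrist [(array([373., 266.]), 0.91, array([0.402, 0.462, 0.   ]))]
gear scene [(array([285., 332.]), 0.73, array([0.409, 0.45 , 0.   ]))]
plug top [(array([353., 277.]), 0.69, array([0.427, 0.127, 0.   ]))]
plug wrist [(array([575.,  25.]), 0.59, array([0.429, 0.132, 0.   ]))]
plug scene []
valve top [(array([349., 190.]), 0.56, array([0.669, 0.025, 0.   ]))]
valve wrist []
valve scene []
cup_small top [(array([366., 200.]), 0.74, array([ 0.62 , -0.005,  0.   ])), (array([465., 220.]), 0.65, array([ 0.449, -0.237, -0.   ]))]
cup_small wrist []
cup_small scene []
cup_caps2 top []
cup_caps2 wrist [(array([232., 299.]), 0.86, array([0.497, 0.606, 0.   ]))]
cup_caps2 scene [(array([208., 345.]), 0.76, array([0.493, 0.604, 0.   ]))]
punch top [(array([259., 277.]), 0.72, array([0.532, 0.363, 0.   ])), (array([290., 310.]), 0.5, array([0.412, 0.323, 0.   ])), (array([364., 204.]), 0.47, array([0.611, 0.004, 0.   ]))]
punch wrist [(array([522., 209.]), 0.62, array([0.323, 0.298, 0.   ]))]
punch scene []
punch_rack top [(array([362., 216.]), 0.72, array([0.58 , 0.025, 0.   ]))]
punch_rack wrist []
punch_rack scene []
2.55
```

Run:
```python
from h import *
C=cam("top")
h=[onz(C,[220+a/4,160+b/4],.094) for a,b in((536,201),(634,133))]
print(h,(h[0]+h[1])/2); d=h[1]-h[0]; print(np.linalg.norm(d),np.degrees(np.arctan2(d[1],d[0])))
co=[onz(C,[220+a/4,160+b/4],.094) for a,b in((484,190),(537,248),(689,150),(636,84))]
for c in co: print(c)
print("head", onz(C,[220+593/4,160+118/4],.176))
s=get_state(); R=Rot.from_euler('xyz',s["eef_rot"],degrees=True).as_matrix()
print("to hover", R.T@(np.array([.585,.02,.29])-s["tcp_pos"])*1000)
```

```text
[array([0.573, 0.061, 0.094]), array([ 0.591 , -0.0209,  0.094 ])] [0.582 0.02  0.094]
0.08390807308043816 -77.59246335456251
[0.5944 0.0897 0.094 ]
[0.5421 0.0747 0.094 ]
[ 0.5647 -0.0495  0.094 ]
[ 0.6233 -0.0381  0.094 ]
head [0.5824 0.022  0.176 ]
to hover [ 227.188  -376.9902  -63.4377]
```

```bash
python3 -m crank '[{"dz":-20,"dx":20,"dy":-20},{"dz":-20,"dx":26,"dy":-50},{"dz":-24,"dx":30,"dy":-50},{"dx":30,"dy":-50},{"dx":30,"dy":-50},{"dx":30,"dy":-50},{"dx":30,"dy":-50},{"dx":31,"dy":-57}]'; python3 -m crank '[{"wz":10},{"wz":10},{"wz":9.6},{}]'
python3 - <<'E'
from h import *
s=get_state(); im=optics.capture("wrist"); cv2.imwrite("pics/w1.png",im); t=optics.capture("top"); cv2.imwrite("pics/t1.png",t)
print(s["tcp_pos"],s["eef_rot"],s["joints"],s["contact_force"])
C=cam("wrist",s)
for n,z in(("rack_hole",.094),("punch",.094),("punch_rack",0),("valve",0)):
    print(n,[(np.round(d["centre"],1),round(d["conf"],2),onz(C,d["centre"],z)) for d in finder.place_of(n,"wrist")][:3])
print(get_state()["time_s"])
E
```

```text
[0.5012 0.4521 0.2266] [ 179.9992   -0.0017 -137.9474] [ 58.5609  20.5458   0.6816  -0.0013 -70.1372 -16.5078] [ 0.4856  0.4439 -0.1048]
rack_hole []
punch [(array([523.4, 205.9]), 0.64, array([0.3795, 0.32  , 0.094 ]))]
punch_rack []
valve []
2.85validation failed for argument at $[0]...
validation failed for argument at $[0]...
```

View pics/w1.png

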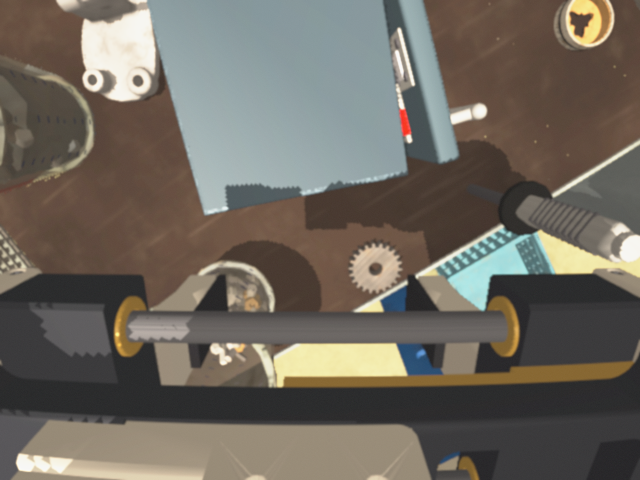

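View pics/t1.png

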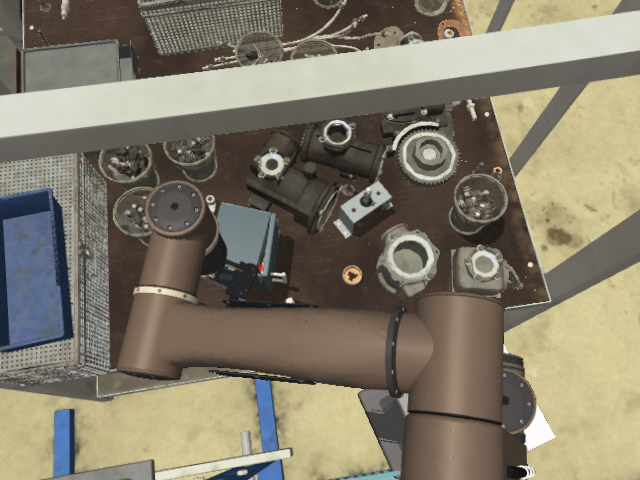

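The call was refused, so perhaps every key has to be in each row. The pictures haven't changed: cabinet at (243,250) and rack at (365,208) in top.

```bash
python3 -m crank '[{"dx":20,"dy":-20,"dz":-20,"wx":0,"wy":0,"wz":0,"hand":100}]'
```

```text
time_s: 2.98
tcp_pos: [0.499, 0.424, 0.2444]
eef_rot: [-180.0, -0.2, -137.9]
contact_force: [-0.5, -0.4, 0.4]
gripper_width: 0.0875
```

```bash
python3 -m crank '[{"dx":26,"dy":-50,"dz":-20,"wx":0,"wy":0,"wz":0,"hand":100},{"dx":30,"dy":-50,"dz":-24,"wx":0,"wy":0,"wz":0,"hand":100},{"dx":30,"dy":-50,"dz":0,"wx":0,"wy":0,"wz":0,"hand":100},{"dx":30,"dy":-50,"dz":0,"wx":0,"wy":0,"wz":0,"hand":100},{"dx":30,"dy":-50,"dz":0,"wx":0,"wy":0,"wz":0,"hand":100},{"dx":30,"dy":-50,"dz":0,"wx":0,"wy":0,"wz":0,"hand":100},{"dx":31,"dy":-57,"dz":0,"wx":0,"wy":0,"wz":0,"hand":100},{"dx":0,"dy":0,"dz":0,"wx":0,"wy":0,"wz":10,"hand":100},{"dx":0,"dy":0,"dz":0,"wx":0,"wy":0,"wz":10,"hand":100},{"dx":0,"dy":0,"dz":0,"wx":0,"wy":0,"wz":9.6,"hand":100}]'
python3 - <<'E'
from h import *
s=get_state(); im=optics.capture("wrist"); cv2.imwrite("pics/w2.png",im); t=optics.capture("top"); cv2.imwrite("pics/t2.png",t)
print(s["tcp_pos"],s["eef_rot"],s["joints"],s["contact_force"],s["qd"])
C=cam("wrist",s)
for n,z in(("rack_hole",.094),("punch",.094),("punch_rack",0),("valve",0)):
    print(n,[(np.round(d["centre"],1),round(d["conf"],2),onz(C,d["centre"],z)) for d in finder.place_of(n,"wrist")][:3])
C=cam("top")
for n,z in(("tab",.132),("hinge",0),("catch",.126),("cabinet",0)):
    print(n,[(np.round(d["centre"],1),round(d["conf"],2),onz(C,d["centre"],z)) for d in finder.place_of(n,"top")][:3])
print(get_state()["time_s"])
E
```

```text
time_s: 4.22
tcp_pos: [0.5845, 0.0225, 0.2904]
eef_rot: [180.0, 0.0, -167.9]
contact_force: [-0.0, 1.0, 0.7]
gripper_width: 0.0876
[0.5845 0.0225 0.2904] [ 179.9982    0.0063 -167.9129] [ 21.3455  10.098   -5.2386  -0.0008 -74.6569  -9.2582] [-0.0284  1.0346  0.7099] [  0.3518  -0.0418  -0.1075   0.0465  -0.0734 -76.1898]
rack_hole [(array([316.9, 210.1]), 0.58, array([0.5824, 0.0225, 0.094 ]))]
punch [(array([312.9, 211.7]), 0.76, array([0.5861, 0.025 , 0.094 ]))]
punch_rack [(array([317. , 193.2]), 0.97, array([0.5826, 0.0203, 0.    ]))]
valve [(array([253.9, 183.2]), 0.79, array([0.6638, 0.0244, 0.    ]))]
tab [(array([256.7, 266.6]), 0.58, array([0.521 , 0.3601, 0.132 ]))]
hinge [(array([275.9, 234.6]), 0.84, array([0.6271, 0.2732, 0.    ])), (array([245.2, 260.2]), 0.22, array([0.5919, 0.3803, 0.    ]))]
catch [(array([267.1, 257.4]), 0.52, array([0.5347, 0.3266, 0.126 ]))]
cabinet [(array([241.9, 255. ]), 0.86, array([0.6097, 0.3831, 0.    ]))]
4.725
```

View pics/w2.png

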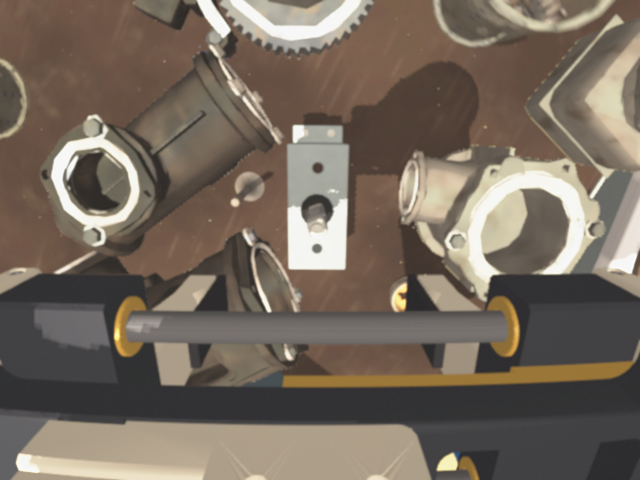

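View pics/t2.png

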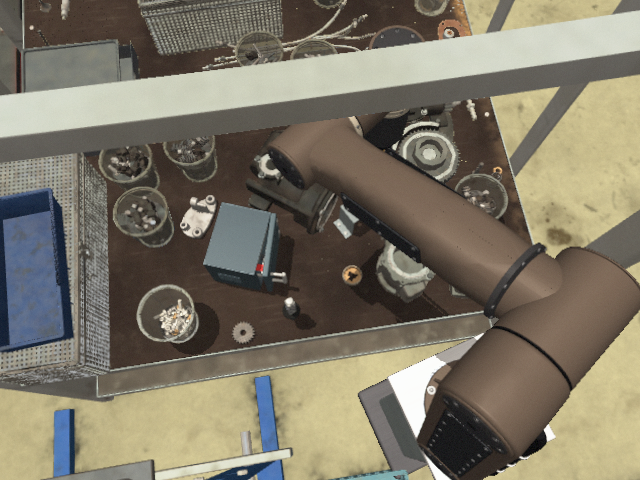

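The wrist picture shows the rack at (317,200) with the punch at (317,215), the valve at (245,190) and empty holes at (317,168) and (317,248). The top picture shows the cabinet clear of the arm, and a second punch-like item at (290,306). That makes two punch candidates: the one in the rack's middle hole and the free-standing ribbed one. I'll check both in an enlarged crop.

Run:
```python
from h import *
im=optics.capture("wrist"); s=get_state(); cv2.imwrite("pics/w3.png",im)
t=cv2.imread("pics/t2.png")
a=cv2.resize(im[140:300,230:390],(480,480),interpolation=cv2.INTER_CUBIC); b=cv2.resize(t[270:330,260:320],(300,300),interpolation=cv2.INTER_CUBIC)
o=np.zeros((480,790,3),np.uint8); o[:,:480]=a; o[:300,490:]=b; cv2.imwrite("pics/c3.png",o)
print(s["tcp_pos"],s["eef_rot"])
C=cam("wrist",s)
for X in([.582,.020,.094],[.582,.020,.1],[.582,.020,.17],[.582,.020,.176]): print(X,proj(C,X))
crop(t,190,190,310,330,5,"pics/tc3.png")
```

```text
[0.5845 0.023  0.2904] [ 179.9975    0.0025 -167.4945]
[0.582, 0.02, 0.094] [[317.8938 207.407 ]]
[0.582, 0.02, 0.1] [[317.9185 208.6001]]
[0.582, 0.02, 0.17] [[318.2801 226.071 ]]
[0.582, 0.02, 0.176] [[318.3191 227.958 ]]
```

View pics/c3.png

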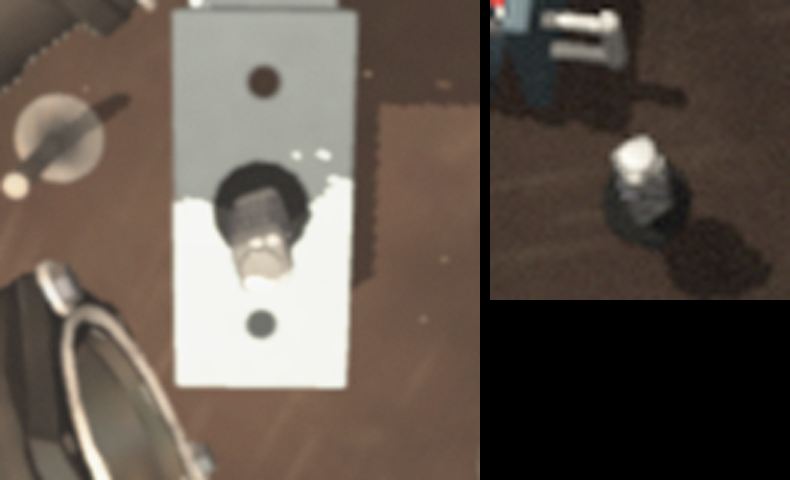

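View pics/tc3.png

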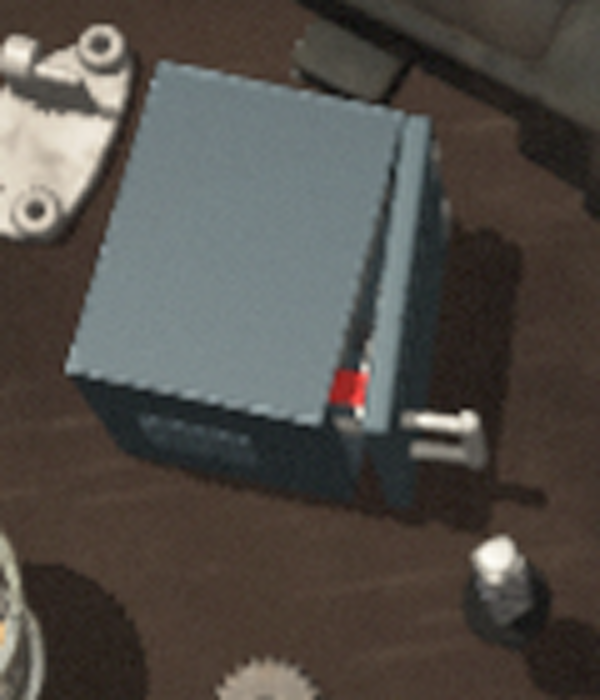

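Of the two, the one at wrist (317,215) hangs in the rack's middle hole and fits the listed punch: 34 mm guard and a plain square grip. The one at top (290,306) stands apart, is ribbed and bigger, and is the look-alike. Its grip looks turned against the rack, so I'll enlarge it.

Run:
```python
from h import *
im=cv2.imread("pics/w3.png"); c=im[190:245,290:345].astype(float)
c=np.clip((c/255)**.6*255*1.1,0,255).astype(np.uint8)
c=cv2.resize(c,None,fx=11,fy=10.9,interpolation=cv2.INTER_CUBIC)
C=cam("wrist")
cv2.imwrite("pics/c4.png",c)
# cabinet fit: top-sheet corners & door corners from top image
Ct=cam("top")
P=lambda x,y:[190+x/5,190+y/5]
for n,p,z in(("hb",(160,62),.168),("hf",(402,112),.168),("ff",(325,422),.168),("fb",(68,372),.168),("door_in_top",(368,430),.168),("door_out_top",(388,430),.168),("door_hinge_out",(430,118),.168),("tabc",(348,388),.132)): print(n,onz(Ct,P(*p),z))
```

```text
hb [0.7043 0.3778 0.168 ]
hf [0.6289 0.2752 0.168 ]
ff [0.4931 0.372  0.168 ]
fb [0.5681 0.478  0.168 ]
door_in_top [0.4808 0.3542 0.168 ]
door_out_top [0.4768 0.3453 0.168 ]
door_hinge_out [0.6201 0.2634 0.168 ]
tabc [0.5155 0.3544 0.132 ]
```

View pics/c4.png

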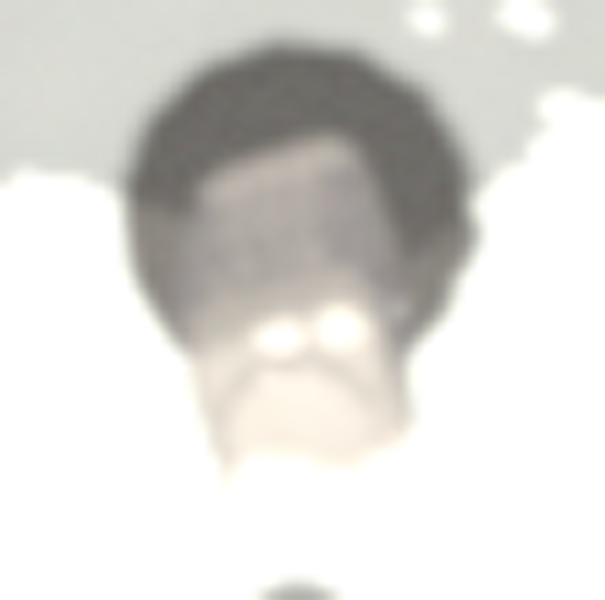

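Run:
```python
from h import *
def tri(r1,r2):
    (a,u),(b,v)=r1,r2; A=np.stack([u,-v],1); s=np.linalg.lstsq(A,b-a,rcond=None)[0]
    return a+u*s[0], b+v*s[1]
C=cam("top");W=cam("wrist")
print(tri(ray(C,[341.5,186]),ray(W,[247,232])))
print("valve tip",tri(ray(C,[351,175.5]),ray(W,[234.5,201])))
s=get_state();R=Rot.from_euler('xyz',s["eef_rot"],degrees=True).as_matrix()
print(R.T@(np.array([.582,.020,.29])-s["tcp_pos"])*1000)
```

```text
(array([0.6508, 0.0623, 0.0954]), array([0.6484, 0.0612, 0.0947]))
valve tip (array([0.6637, 0.0286, 0.108 ]), array([0.6638, 0.0286, 0.108 ]))
[ 3.104 -2.411  0.355]
```

```bash
python3 -m crank '[{"dx":3,"dy":-2.4,"dz":0,"wx":0,"wy":0,"wz":0,"hand":45},{"dx":0,"dy":0,"dz":20,"wx":0,"wy":0,"wz":-8.5,"hand":45},{"dx":0,"dy":0,"dz":30,"wx":0,"wy":0,"wz":-8.5,"hand":45},{"dx":0,"dy":0,"dz":40,"wx":0,"wy":0,"wz":0,"hand":45},{"dx":0,"dy":0,"dz":0,"wx":0,"wy":0,"wz":0,"hand":45}]'
python3 - <<'E'
from h import *
s=get_state(); im=optics.capture("wrist"); cv2.imwrite("pics/w5.png",im)
print(s["tcp_pos"],s["eef_rot"])
C=cam("wrist",s); a=s["tcp_pos"]
for z in (.1,.17,.176): print(z,proj(C,[a[0],a[1],z]),proj(C,[.582,.02,z]))
crop(im,200,120,440,300,3.3,"pics/c5.png")
E
```

```text
time_s: 5.4
tcp_pos: [0.5801, 0.0194, 0.1977]
eef_rot: [179.9, -0.3, -150.6]
contact_force: [0.5, -0.2, 0.3]
gripper_width: 0.0431
[0.5801 0.0194 0.1977] [ 179.9144   -0.3265 -150.5661]
0.1 [[313.6855 235.9965]] [[311.0225 235.4891]]
0.17 [[313.5151 270.6831]] [[309.9526 270.026 ]]
0.176 [[313.4952 274.7747]] [[309.8268 274.1007]]
```

View pics/c5.png

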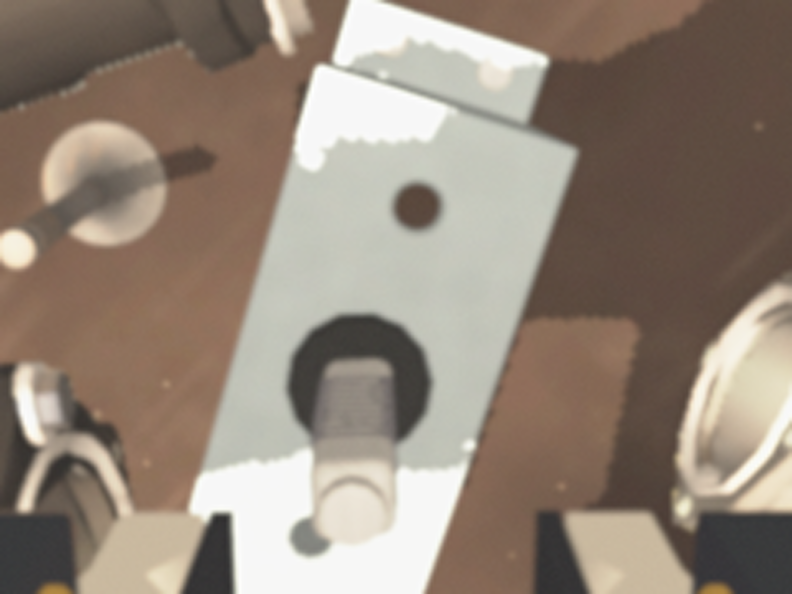

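The grip is now square to the jaws: guard at (309,237), head at (307,276). Both sit about 3.5 mm towards tool -x, so I'll correct that and descend.

```bash
python3 -m crank '[{"dx":-3.5,"dy":0,"dz":10,"wx":0,"wy":0,"wz":0,"hand":45},{"dx":0,"dy":0,"dz":30,"wx":0,"wy":0,"wz":0,"hand":45},{"dx":0,"dy":0,"dz":33,"wx":0,"wy":0,"wz":0,"hand":45},{"dx":0,"dy":0,"dz":0,"wx":0,"wy":0,"wz":0,"hand":45},{"dx":0,"dy":0,"dz":0,"wx":0,"wy":0,"wz":0,"hand":0},{"dx":0,"dy":0,"dz":0,"wx":0,"wy":0,"wz":0,"hand":0},{"dx":0,"dy":0,"dz":0,"wx":0,"wy":0,"wz":0,"hand":0},{"dx":0,"dy":0,"dz":0,"wx":0,"wy":0,"wz":0,"hand":0}]' 55
python3 - <<'E'
from h import *
s=get_state(); im=optics.capture("wrist"); cv2.imwrite("pics/w6.png",im)
print(s["tcp_pos"],s["eef_rot"],s["gripper_width"])
C=cam("wrist",s); a=s["tcp_pos"]
E
```

```text
time_s: 6.45
tcp_pos: [0.5857, 0.0218, 0.1285]
eef_rot: [-180.0, 0.1, -150.5]
contact_force: [-1.6, 0.7, 6.4]
gripper_width: 0.0148
[0.5857 0.0218 0.1285] [-179.9707    0.0858 -150.5341] 0.014785615984895542
```

View pics/w6.png

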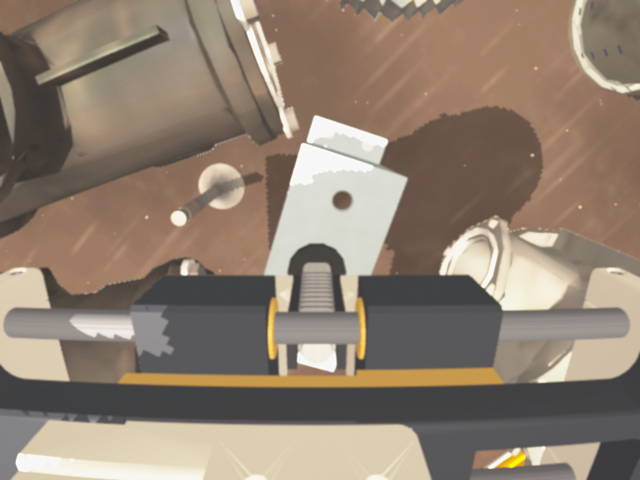

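```bash
python3 -m crank '[{"dx":0,"dy":0,"dz":0,"wx":0,"wy":0,"wz":0,"hand":0},{"dx":0,"dy":0,"dz":0,"wx":0,"wy":0,"wz":0,"hand":0}]' 55
```

```text
time_s: 6.75
tcp_pos: [0.5857, 0.0218, 0.1284]
eef_rot: [-180.0, 0.1, -150.5]
contact_force: [-2.0, 0.9, 6.1]
gripper_width: 0.0147
```

```bash
python3 -m crank '[{"dx":0,"dy":0,"dz":-8,"wx":0,"wy":0,"wz":0,"hand":0},{"dx":0,"dy":0,"dz":-20,"wx":0,"wy":0,"wz":0,"hand":0},{"dx":0,"dy":0,"dz":-40,"wx":0,"wy":0,"wz":0,"hand":0},{"dx":0,"dy":0,"dz":-50,"wx":0,"wy":0,"wz":0,"hand":0},{"dx":0,"dy":0,"dz":-50,"wx":0,"wy":0,"wz":0,"hand":0},{"dx":0,"dy":0,"dz":-14,"wx":0,"wy":0,"wz":0,"hand":0},{"dx":0,"dy":0,"dz":0,"wx":0,"wy":0,"wz":0,"hand":0}]' 55
python3 - <<'E'
from h import *
s=get_state(); im=optics.capture("wrist"); cv2.imwrite("pics/w7.png",im)
print(s["tcp_pos"],s["eef_rot"],s["gripper_width"],s["contact_force"])
C=cam("wrist",s)
for n in("punch","punch_tip","rack_hole"): print(n,[(np.round(d["centre"],1),round(d["conf"],2)) for d in finder.place_of(n,"wrist")][:3])
p=s["tcp_pos"]
for k in(-34,-26,-114): 
  R=Rot.from_euler('xyz',s["eef_rot"],degrees=True).as_matrix()
  print(k,proj(C,p-R[:,2]*k/1000))
print([(d,onz(C,d["centre"],.094)) for d in finder.place_of("rack_hole","wrist")])
E
```

```text
time_s: 7.62
tcp_pos: [0.5851, 0.0219, 0.3098]
eef_rot: [180.0, 0.1, -150.6]
contact_force: [-0.4, -1.3, -2.9]
gripper_width: 0.0146
[0.5851 0.0219 0.3098] [ 179.9831    0.076  -150.5526] 0.01458545962288622 [-0.3675 -1.2512 -2.8931]
punch [(array([314.8, 268.6]), 0.64)]
punch_tip [(array([257.9, 164.3]), 0.72), (array([316. , 233.6]), 0.69)]
rack_hole [(array([315.6, 206.9]), 0.67)]
-34 [[313.8678 266.7213]]
-26 [[313.7738 271.89  ]]
-114 [[314.5279 230.5028]]
[({'centre': [315.6, 206.9], 'conf': 0.67}, array([0.5841, 0.0229, 0.094 ]))]
```

View pics/w7.png

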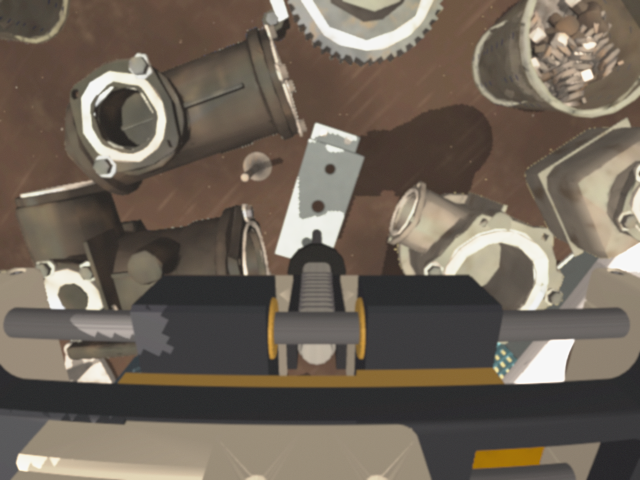

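Lifted cleanly: rod tip at about (316,233), empty middle hole at (318,206). Next I'll fit the cabinet pose.

Run:
```python
from h import *
P=np.array([[.6289,.2752],[.4931,.3720],[.7043,.3778],[.5681,.478]])
Q=np.array([[-.065,-.085],[-.065,.085],[.065,-.085],[.065,.085]])
pm=P.mean(0); H=(Q-Q.mean(0)).T@(P-pm); U,S,V=np.linalg.svd(H); R=(V.T@U.T); yaw=np.arctan2(R[1,0],R[0,0])
print("centre",pm,"yaw",np.degrees(yaw),"det",np.linalg.det(R),"res",(Q@R.T+pm-P)*1000)
hin=R@[-.065,-.083]+pm; print("hinge",hin)
di=np.array([.4808,.3542])-hin; cy=R@[0,1]; ang=np.arctan2(cy[0]*di[1]-cy[1]*di[0],cy@di); print("door r",np.linalg.norm(di),"ang",ang)
def T(x,y,th): # catch-frame plan point -> world
    u=np.array([np.cos(th)*cy[0]-np.sin(th)*cy[1],np.sin(th)*cy[0]+np.cos(th)*cy[1]]); n=np.array([u[1],-u[0]])
    return hin+u*(.108+y)+n*x
print("inward normal check",R@[1,0])
for th in(.1,.11,.12): print(th,T(.0075,.029,th),T(.015,.029,th))
t=T(.0075,.029,.11)
s=get_state();Rt=Rot.from_euler('xyz',s["eef_rot"],degrees=True).as_matrix()
print("delta tool",Rt.T@(np.array([*t,.315])-s["tcp_pos"])*1000)
```

```text
centre [0.5986 0.3757] yaw 54.13093398262338 det 0.9999999999999999 res [[ 0.4947 -1.9277]
 [-1.4662  0.8812]
 [ 1.2662  0.8188]
 [-0.2947  0.2277]]
hinge [0.6278 0.2744]
door r 0.16721944382700563 ang 0.12884817080233488
inward normal check [0.5859 0.8104]
0.1 [0.5131 0.3497] [0.5168 0.3562]
0.11 [0.5123 0.3486] [0.516  0.3551]
0.12 [0.5116 0.3474] [0.5152 0.354 ]
delta tool [-97.867  320.2274  -7.4719]
```

```bash
python3 -m crank '[{"dx":-6,"dy":20,"dz":-3,"wx":0,"wy":0,"wz":0,"hand":0},{"dx":-14,"dy":45,"dz":-2,"wx":0,"wy":0,"wz":0,"hand":0},{"dx":-14,"dy":50,"dz":0,"wx":0,"wy":0,"wz":0,"hand":0},{"dx":-16,"dy":50,"dz":0,"wx":0,"wy":0,"wz":0,"hand":0},{"dx":-16,"dy":50,"dz":0,"wx":0,"wy":0,"wz":0,"hand":0},{"dx":-16,"dy":50,"dz":0,"wx":0,"wy":0,"wz":0,"hand":0},{"dx":-16,"dy":55,"dz":0,"wx":0,"wy":0,"wz":-8.2,"hand":0},{"dx":0,"dy":0,"dz":0,"wx":0,"wy":0,"wz":-8.2,"hand":0},{"dx":0,"dy":0,"dz":0,"wx":0,"wy":0,"wz":-8.2,"hand":0},{"dx":0,"dy":0,"dz":0,"wx":0,"wy":0,"wz":0,"hand":0}]' 55
cat >> h.py <<'E'
YAW=np.radians(54.13); HIN=np.array([.6278,.2744])
def T(x,y,th):
    a=YAW+np.pi/2+th; u=np.array([np.cos(a),np.sin(a)]); n=np.array([u[1],-u[0]])
    return HIN+u*(.108+y)+n*x
E
python3 - <<'E'
from h import *
s=get_state(); im=optics.capture("wrist"); cv2.imwrite("pics/w8.png",im)
print(s["tcp_pos"],s["eef_rot"],s["gripper_width"],s["contact_force"])
C=cam("wrist",s)
for n in("punch","punch_tip","tab","catch","hinge"): print(n,[(np.round(d["centre"],1),round(d["conf"],2)) for d in finder.place_of(n,"wrist")][:3])
R=Rot.from_euler('xyz',s["eef_rot"],degrees=True).as_matrix()
print("tip",proj(C,s["tcp_pos"]+R[:,2]*.1144))
for th in(.1,.12): print(th,"tab",proj(C,[*T(.015,.029,th),.132]),"catch",proj(C,[*T(0,0,th),.126]),"doorcorner in",proj(C,[*T(0,.167-.108,th),.168]))
E
```

```text
time_s: 9.12
tcp_pos: [0.5124, 0.3493, 0.3138]
eef_rot: [180.0, -0.1, -125.9]
contact_force: [-0.6, 0.3, -1.9]
gripper_width: 0.0147
[0.5124 0.3493 0.3138] [ 179.9905   -0.0544 -125.9494] 0.014662929704573488 [-0.6082  0.332  -1.8867]
punch [(array([315.1, 268.6]), 0.74), (array([399.7, 282.9]), 0.67)]
punch_tip [(array([316.8, 234.5]), 0.74)]
tab [(array([306.6, 216.3]), 0.93)]
catch [(array([320.4, 183.9]), 0.81)]
hinge [(array([310.7,  82.3]), 0.87)]
tip [[314.9381 229.7514]]
0.1 tab [[306.6878 212.3008]] catch [[318.9026 180.5583]] doorcorner in [[325.746  251.3662]]
0.12 tab [[309.4936 212.2932]] catch [[321.1022 180.3124]] doorcorner in [[329.4118 250.9757]]
```

View pics/w8.png

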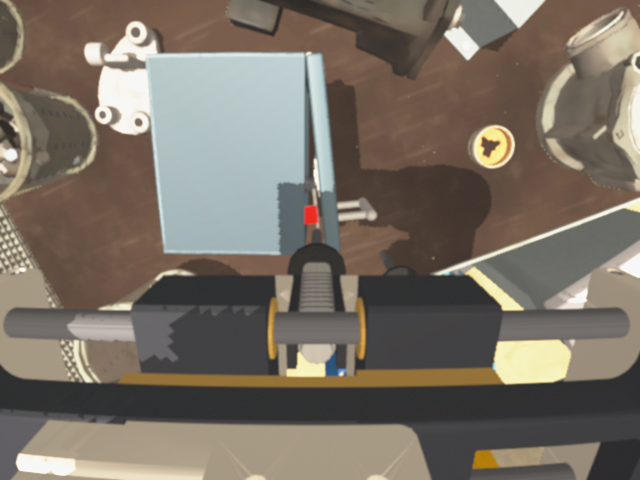

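Run:
```python
from h import *
im=cv2.imread("pics/w8.png"); crop(im,270,150,370,260,5.4,"pics/c8.png")
C=cam("wrist"); s=get_state()
# predictions with image offset
for th in (.1,.11,.12):
  print(th,[proj(C,[*T(x,.029,th),z])[0] for x,z in((0,.168),(0,.132),(.0075,.168),(.0075,.132))], "sheet corner",proj(C,[*(HIN+.168*np.array([np.cos(YAW+np.pi/2),np.sin(YAW+np.pi/2)])),.168]))
```

```text
0.1 [array([322.3567, 220.361 ]), array([321.7408, 211.7626]), array([313.9322, 221.2071]), array([314.1571, 212.5293])] sheet corner [[307.2664 254.2715]]
0.11 [array([323.8959, 220.1989]), array([323.1263, 211.6159]), array([315.4786, 221.1269]), array([315.5492, 212.4565])] sheet corner [[307.2664 254.2715]]
0.12 [array([325.4338, 220.022 ]), array([324.5106, 211.4556]), array([317.0243, 221.0317]), array([316.9407, 212.3703])] sheet corner [[307.2664 254.2715]]
```

View pics/c8.png

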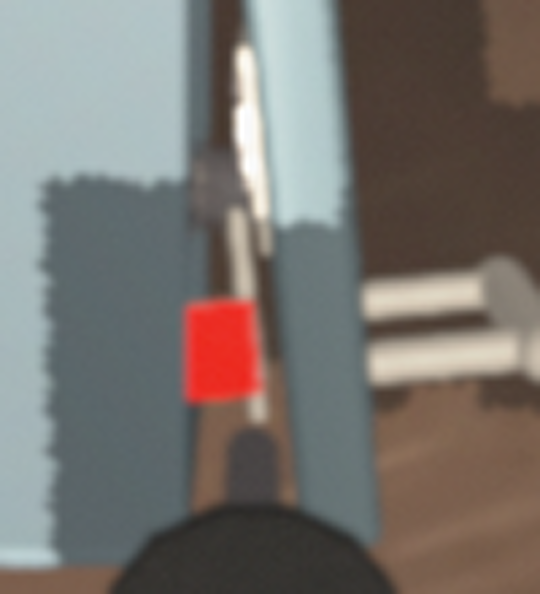

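In the crop the sheet edge is at column 305, the door's inner edge at 323 and the tab's outer edge at 318.5. The rod is at 316.7, about 2.3 mm too near the door, so I'll shift it and go down into the gap.

```bash
python3 -m crank '[{"dx":-2.3,"dy":1,"dz":0,"wx":0,"wy":0,"wz":0,"hand":0},{"dx":0,"dy":0,"dz":10,"wx":0,"wy":0,"wz":0,"hand":0},{"dx":0,"dy":0,"dz":13,"wx":0,"wy":0,"wz":0,"hand":0},{"dx":0,"dy":0,"dz":0,"wx":0,"wy":0,"wz":0,"hand":0}]' 55
python3 - <<'E'
from h import *
s=get_state(); im=optics.capture("wrist"); cv2.imwrite("pics/w9.png",im)
print(s["tcp_pos"],s["contact_force"],s["tcp_pos"][2]-.1144)
crop(im,270,150,370,260,5.4,"pics/c9.png")
E
```

```text
time_s: 9.93
tcp_pos: [0.513, 0.3504, 0.2893]
eef_rot: [180.0, -0.2, -126.0]
contact_force: [-0.7, 1.0, -2.1]
gripper_width: 0.0146
[0.513  0.3504 0.2893] [-0.6912  1.0469 -2.091 ] 0.1749281218279985
```

View pics/c9.png

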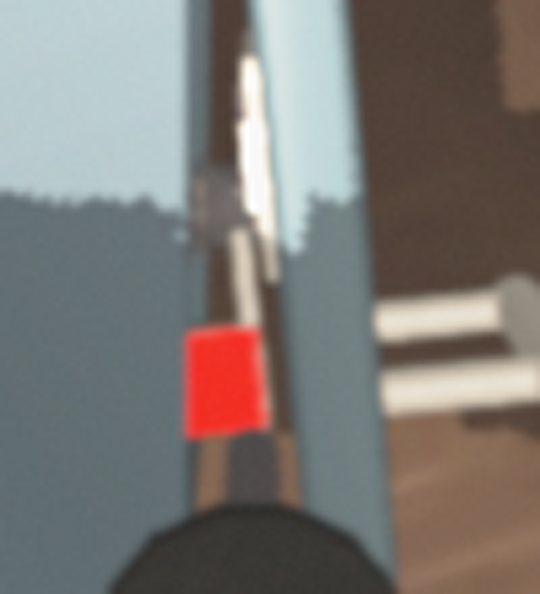

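Rod in the gap at column 316.7 (gap 305–325.5), with the tab's centre on course to meet the tip. Continuing down with the force watched.

```bash
python3 -m crank '[{"dx":-0.8,"dy":0,"dz":10,"wx":0,"wy":0,"wz":0,"hand":0},{"dx":0,"dy":0,"dz":12,"wx":0,"wy":0,"wz":0,"hand":0},{"dx":0,"dy":0,"dz":4,"wx":0,"wy":0,"wz":0,"hand":0},{"dx":0,"dy":0,"dz":0,"wx":0,"wy":0,"wz":0,"hand":0}]' 55
python3 - <<'E'
from h import *
s=get_state(); im=optics.capture("wrist"); cv2.imwrite("pics/w10.png",im)
print(s["tcp_pos"],s["contact_force"],s["tcp_pos"][2]-.1144)
crop(im,270,150,370,260,5.4,"pics/c10.png")
E
```

```text
time_s: 10.48
tcp_pos: [0.514, 0.3515, 0.2649]
eef_rot: [-180.0, -0.0, -125.9]
contact_force: [0.2, -0.4, -1.2]
gripper_width: 0.0146
[0.514  0.3515 0.2649] [ 0.2334 -0.435  -1.1967] 0.1504861397805965
```

View pics/c10.png

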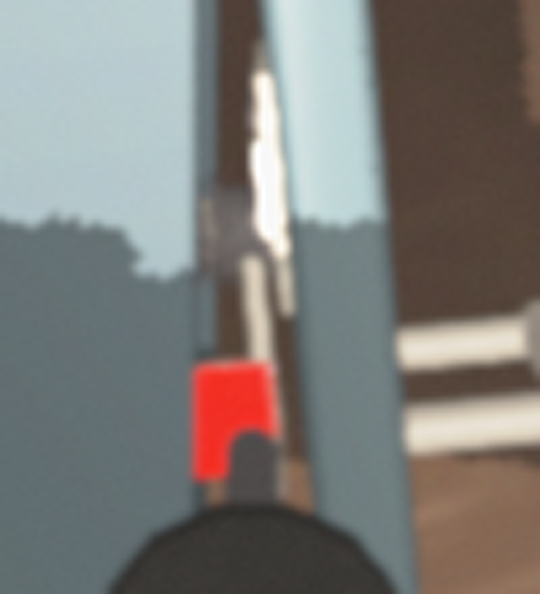

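The tip (252,430 in the crop) is over the red tab (rows 365–482). Feeling down in small steps.

```bash
python3 -m crank '[{"dx":0,"dy":0,"dz":3,"wx":0,"wy":0,"wz":0,"hand":0},{"dx":0,"dy":0,"dz":3,"wx":0,"wy":0,"wz":0,"hand":0}]' 55; python3 -m crank '[{"dx":0,"dy":0,"dz":2.5,"wx":0,"wy":0,"wz":0,"hand":0}]' ; python3 -m crank '[{"dx":0,"dy":0,"dz":2,"wx":0,"wy":0,"wz":0,"hand":0}]'
```

```text
time_s: 10.78
tcp_pos: [0.5142, 0.3517, 0.2594]
eef_rot: [180.0, 0.0, -125.9]
contact_force: [-0.2, 0.5, -3.3]
gripper_width: 0.0148
time_s: 10.9
tcp_pos: [0.5141, 0.3516, 0.2567]
eef_rot: [180.0, 0.0, -125.9]
contact_force: [-0.3, -0.6, -1.9]
gripper_width: 0.0149
time_s: 11.02
tcp_pos: [0.5141, 0.3516, 0.2546]
eef_rot: [180.0, -0.0, -125.9]
contact_force: [1.1, 0.7, -1.1]
gripper_width: 0.0147
```

```bash
python3 -m crank '[{"dx":0,"dy":0,"dz":2,"wx":0,"wy":0,"wz":0,"hand":0}]' ; python3 -m crank '[{"dx":0,"dy":0,"dz":2,"wx":0,"wy":0,"wz":0,"hand":0}]'
```

```text
time_s: 11.15
tcp_pos: [0.5142, 0.3516, 0.2527]
eef_rot: [-180.0, 0.0, -125.9]
contact_force: [-0.2, -0.2, -2.4]
gripper_width: 0.0145
time_s: 11.28
tcp_pos: [0.5142, 0.3517, 0.2509]
eef_rot: [-180.0, 0.0, -125.9]
contact_force: [-0.6, -0.8, 2.3]
gripper_width: 0.0149
```

```bash
python3 -m crank '[{"dx":0,"dy":0,"dz":2,"wx":0,"wy":0,"wz":0,"hand":0}]'
```

```text
time_s: 11.4
tcp_pos: [0.5144, 0.3519, 0.2496]
eef_rot: [-180.0, 0.1, -125.9]
contact_force: [-1.3, 0.8, 4.8]
gripper_width: 0.0148
```

```bash
python3 -m crank '[{"dx":0,"dy":0,"dz":2,"wx":0,"wy":0,"wz":0,"hand":0}]'; python3 -m crank '[{"dx":0,"dy":0,"dz":1,"wx":0,"wy":0,"wz":0,"hand":0}]'
python3 - <<'E'
from h import *
for i in range(3):
    s=get_state(); im=optics.capture("wrist"); print(s["tcp_pos"],s["contact_force"])
cv2.imwrite("pics/w11.png",im)
crop(im,270,150,370,260,5.4,"pics/c11.png")
E
```

```text
time_s: 11.52
tcp_pos: [0.5144, 0.3521, 0.2479]
eef_rot: [-180.0, 0.1, -125.9]
contact_force: [-2.6, 0.4, 7.3]
gripper_width: 0.0146
time_s: 11.65
tcp_pos: [0.5145, 0.3523, 0.2471]
eef_rot: [-180.0, 0.1, -125.9]
contact_force: [-3.2, 0.9, 7.2]
gripper_width: 0.0149
[0.5145 0.3523 0.2471] [-3.2076  0.9336  7.1852]
[0.5145 0.3523 0.2471] [-3.0223  2.202   7.5036]
[0.5145 0.3523 0.2472] [-3.7456  0.6486  7.178 ]
```

View pics/c11.png

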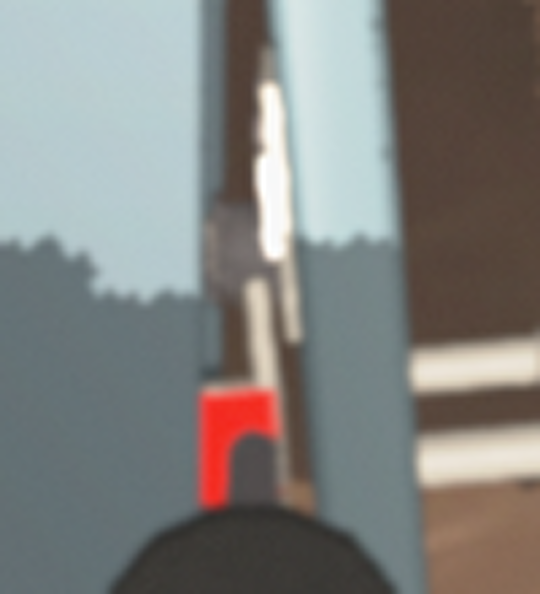

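```bash
python3 -m crank '[{"dx":0,"dy":0,"dz":1.5,"wx":0,"wy":0,"wz":0,"hand":0}]'; python3 -m crank '[{"dx":0,"dy":0,"dz":1,"wx":0,"wy":0,"wz":0,"hand":0}]';python3 -m crank '[{"dx":0,"dy":0,"dz":0,"wx":0,"wy":0,"wz":0,"hand":0}]'
```

```text
time_s: 11.92
tcp_pos: [0.5147, 0.3525, 0.2462]
eef_rot: [-180.0, 0.2, -125.9]
contact_force: [-3.5, 0.9, 9.1]
gripper_width: 0.0148
time_s: 12.05
tcp_pos: [0.5148, 0.3526, 0.2454]
eef_rot: [-180.0, 0.2, -125.9]
contact_force: [-3.2, 1.5, 9.8]
gripper_width: 0.0147
time_s: 12.18
tcp_pos: [0.5147, 0.3527, 0.2455]
eef_rot: [-180.0, 0.2, -125.9]
contact_force: [-3.2, 1.7, 10.3]
gripper_width: 0.0149
```

```bash
python3 -m crank '[{"dx":0,"dy":0,"dz":1.2,"wx":0,"wy":0,"wz":0,"hand":0}]';python3 -m crank '[{"dx":0,"dy":0,"dz":0.6,"wx":0,"wy":0,"wz":0,"hand":0}]'; python3 -m crank '[{"dx":0,"dy":0,"dz":0,"wx":0,"wy":0,"wz":0,"hand":0}]'
```

```text
time_s: 12.3
tcp_pos: [0.5149, 0.3528, 0.2446]
eef_rot: [-180.0, 0.3, -125.9]
contact_force: [-3.4, 2.0, 11.5]
gripper_width: 0.0151
time_s: 12.42
tcp_pos: [0.515, 0.3529, 0.2441]
eef_rot: [-180.0, 0.3, -125.9]
contact_force: [-3.5, 1.8, 11.7]
gripper_width: 0.0149
time_s: 12.55
tcp_pos: [0.515, 0.3529, 0.2442]
eef_rot: [-180.0, 0.3, -125.9]
contact_force: [-3.1, 1.6, 12.5]
gripper_width: 0.0147
```

Pressed about 14–15 N, which is clear depth. One touch more, then start drawing outward (+dx) slowly with the lateral force watched.

```bash
python3 -m crank '[{"dx":2,"dy":0,"dz":0.5,"wx":0,"wy":0,"wz":0,"hand":0}]';python3 -m crank '[{"dx":2,"dy":0,"dz":0,"wx":0,"wy":0,"wz":0,"hand":0}]'; python3 -m crank '[{"dx":2,"dy":0,"dz":0,"wx":0,"wy":0,"wz":0,"hand":0}]'
```

```text
time_s: 12.68
tcp_pos: [0.5141, 0.3518, 0.2439]
eef_rot: [-180.0, 0.4, -125.9]
contact_force: [-1.7, 2.5, 12.2]
gripper_width: 0.0145
time_s: 12.8
tcp_pos: [0.513, 0.3502, 0.244]
eef_rot: [-179.9, 0.4, -125.9]
contact_force: [-1.7, 3.3, 13.1]
gripper_width: 0.0147
time_s: 12.92
tcp_pos: [0.5119, 0.3485, 0.2441]
eef_rot: [-179.9, 0.4, -125.9]
contact_force: [-1.4, 2.2, 11.8]
gripper_width: 0.0147
```

```bash
python3 -m crank '[{"dx":2,"dy":0,"dz":0,"wx":0,"wy":0,"wz":0,"hand":0}]';python3 -m crank '[{"dx":2,"dy":0,"dz":0,"wx":0,"wy":0,"wz":0,"hand":0}]'
python3 - <<'E'
from h import *
s=get_state(); im=optics.capture("wrist"); t=optics.capture("top");print(s["tcp_pos"],s["contact_force"])
a=cv2.resize(im[130:270,250:390],None,fx=4,fy=4,interpolation=cv2.INTER_CUBIC)
cv2.imwrite("pics/c12.png",a);
E
```

```text
time_s: 13.05
tcp_pos: [0.5108, 0.3468, 0.2441]
eef_rot: [-179.9, 0.4, -125.9]
contact_force: [-1.5, 2.6, 12.1]
gripper_width: 0.0148
time_s: 13.18
tcp_pos: [0.5097, 0.3452, 0.2441]
eef_rot: [-179.9, 0.4, -125.9]
contact_force: [-1.9, 1.4, 11.7]
gripper_width: 0.0147
[0.5097 0.3452 0.2441] [-1.8945  1.4192 11.6852]
```

View pics/c12.png

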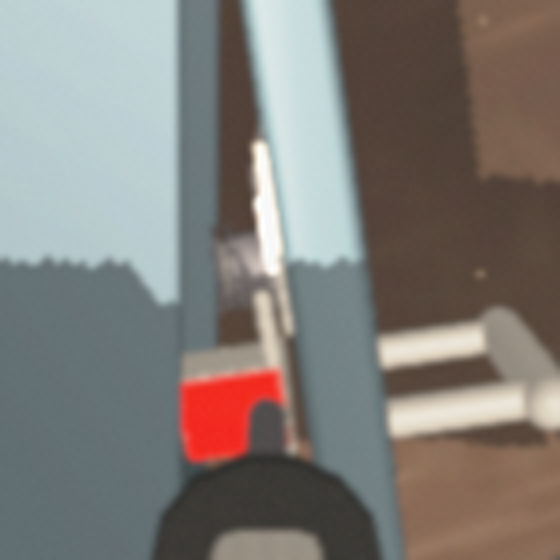

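The door follows freely: the gap is now about 25 mm, roughly 0.18 rad, with the tab still pressed. Continuing.

```bash
python3 -m crank '[{"dx":3,"dy":0,"dz":0,"wx":0,"wy":0,"wz":0,"hand":0},{"dx":3,"dy":-0.5,"dz":0,"wx":0,"wy":0,"wz":0,"hand":0}]';python3 -m crank '[{"dx":3,"dy":-0.5,"dz":0,"wx":0,"wy":0,"wz":0,"hand":0},{"dx":3,"dy":-0.6,"dz":0,"wx":0,"wy":0,"wz":0,"hand":0}]';python3 -m crank '[{"dx":3,"dy":-0.7,"dz":0,"wx":0,"wy":0,"wz":0,"hand":0},{"dx":3,"dy":-0.7,"dz":0,"wx":0,"wy":0,"wz":0,"hand":0}]'
python3 - <<'E'
from h import *
s=get_state(); im=optics.capture("wrist"); print(s["tcp_pos"],s["contact_force"])
a=cv2.resize(im[130:270,250:390],None,fx=4,fy=4,interpolation=cv2.INTER_CUBIC)
cv2.imwrite("pics/c13.png",a);
E
```

```text
time_s: 13.52
tcp_pos: [0.5067, 0.3399, 0.2441]
eef_rot: [-179.9, 0.4, -125.9]
contact_force: [-1.7, 1.6, 11.5]
gripper_width: 0.0149
time_s: 13.78
tcp_pos: [0.5039, 0.3344, 0.244]
eef_rot: [-179.9, 0.4, -125.9]
contact_force: [-2.5, 1.1, 12.5]
gripper_width: 0.0145
time_s: 14.02
tcp_pos: [0.5014, 0.3287, 0.2439]
eef_rot: [-179.9, 0.3, -125.9]
contact_force: [-2.6, 1.5, 13.2]
gripper_width: 0.0149
[0.5014 0.3287 0.2439] [-2.56    1.4741 13.1796]
```

View pics/c13.png

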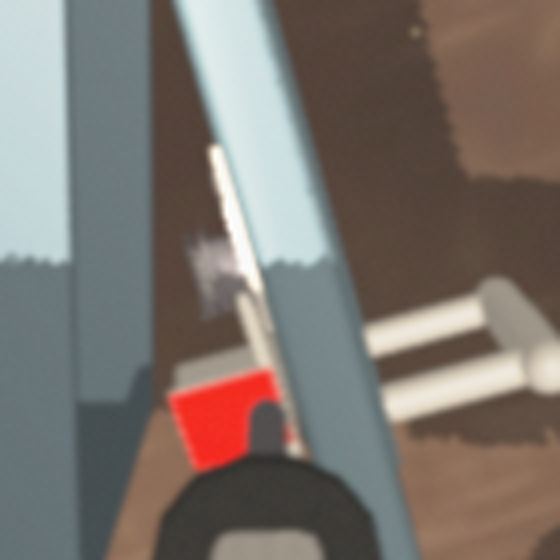

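Run:
```python
from h import *
s=get_state(); tx=np.array([np.cos(np.radians(-125.9)),np.sin(np.radians(-125.9))]); ty=np.array([tx[1],-tx[0]])
d=s["tcp_pos"][:2]-HIN; a,b=d@tx,d@ty; r=np.hypot(a,b); f=np.arctan2(a,b); print("a,b",a,b,"r",r,"phi",f)
ph=np.linspace(f,1.27,11); X=r*np.sin(ph);Y=r*np.cos(ph)
print(np.round(np.c_[ph[1:],np.diff(X)*1000,np.diff(Y)*1000],1)); print("end world",HIN+tx*X[-1]+ty*Y[-1])
```

```text
a,b 0.030600129956532805 0.13420751878285614 r 0.1376518290877654 phi 0.22417382178725753
[[  0.3  13.8  -3.9]
 [  0.4  13.4  -5.4]
 [  0.5  12.7  -6.7]
 [  0.6  12.   -8. ]
 [  0.7  11.1  -9.2]
 [  0.9  10.  -10.3]
 [  1.    8.9 -11.3]
 [  1.1   7.7 -12.2]
 [  1.2   6.4 -12.9]
 [  1.3   5.  -13.5]]
end world [0.5177 0.1918]
```

```bash
python3 -m crank '[{"dx":3,"dy":-0.8,"dz":-3,"wx":0,"wy":0,"wz":0,"hand":0},{"dx":3,"dy":-0.8,"dz":-4,"wx":0,"wy":0,"wz":0,"hand":0},{"dx":4,"dy":-1.1,"dz":-4,"wx":0,"wy":0,"wz":0,"hand":0},{"dx":4,"dy":-1.2,"dz":0,"wx":0,"wy":0,"wz":0,"hand":0},{"dx":6.7,"dy":-2.7,"dz":0,"wx":0,"wy":0,"wz":0,"hand":0},{"dx":6.7,"dy":-2.7,"dz":0,"wx":0,"wy":0,"wz":0,"hand":0},{"dx":6.4,"dy":-3.4,"dz":0,"wx":0,"wy":0,"wz":0,"hand":0},{"dx":6.4,"dy":-3.4,"dz":0,"wx":0,"wy":0,"wz":0,"hand":0},{"dx":6,"dy":-4,"dz":0,"wx":0,"wy":0,"wz":0,"hand":0},{"dx":6,"dy":-4,"dz":0,"wx":0,"wy":0,"wz":0,"hand":0}]'
python3 - <<'E'
from h import *
s=get_state(); im=optics.capture("wrist"); cv2.imwrite("pics/w14.png",im); print(s["tcp_pos"],s["contact_force"])
tx=np.array([np.cos(np.radians(-125.9)),np.sin(np.radians(-125.9))]); ty=np.array([tx[1],-tx[0]])
d=s["tcp_pos"][:2]-HIN; a,b=d@tx,d@ty; r=np.hypot(a,b); f=np.arctan2(a,b); print("a,b",a,b,"r",r,"phi",f)
E
```

```text
time_s: 15.32
tcp_pos: [0.489, 0.2703, 0.2521]
eef_rot: [-180.0, 0.0, -125.9]
contact_force: [0.3, 1.3, -2.0]
gripper_width: 0.0145
[0.489  0.2703 0.2521] [ 0.2816  1.2982 -2.0185]
a,b 0.08469917869632519 0.10998678174259223 r 0.1388201823580586 phi 0.6562321225548771
```

View pics/w14.png

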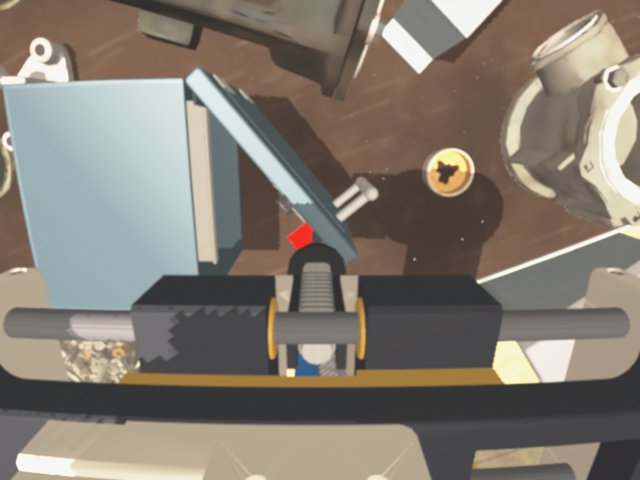

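The door is at about 0.7 rad and being drawn by the rod on its inner face. Carrying on.

```bash
python3 -m crank '[{"dx":5.4,"dy":-4.6,"dz":0,"wx":0,"wy":0,"wz":0,"hand":0},{"dx":5.4,"dy":-4.8,"dz":0,"wx":0,"wy":0,"wz":0,"hand":0},{"dx":5,"dy":-5.1,"dz":0,"wx":0,"wy":0,"wz":0,"hand":0},{"dx":5,"dy":-5.3,"dz":0,"wx":0,"wy":0,"wz":0,"hand":0},{"dx":4.5,"dy":-5.6,"dz":0,"wx":0,"wy":0,"wz":0,"hand":0},{"dx":4.5,"dy":-5.8,"dz":0,"wx":0,"wy":0,"wz":0,"hand":0},{"dx":3.9,"dy":-6.1,"dz":0,"wx":0,"wy":0,"wz":0,"hand":0},{"dx":3.9,"dy":-6.1,"dz":0,"wx":0,"wy":0,"wz":0,"hand":0},{"dx":3.2,"dy":-6.4,"dz":0,"wx":0,"wy":0,"wz":0,"hand":0},{"dx":3.2,"dy":-6.4,"dz":0,"wx":0,"wy":0,"wz":0,"hand":0}]'; python3 -m crank '[{"dx":3,"dy":-6.6,"dz":0,"wx":0,"wy":0,"wz":0,"hand":0},{"dx":2.6,"dy":-6.7,"dz":0,"wx":0,"wy":0,"wz":0,"hand":0},{"dx":2.3,"dy":-6.7,"dz":0,"wx":0,"wy":0,"wz":0,"hand":0},{"dx":2,"dy":-6.7,"dz":0,"wx":0,"wy":0,"wz":0,"hand":0},{"dx":0,"dy":0,"dz":0,"wx":0,"wy":0,"wz":0,"hand":0},{"dx":0,"dy":0,"dz":0,"wx":0,"wy":0,"wz":0,"hand":0}]';  python3 - <<'E'
from h import *
s=get_state(); im=optics.capture("wrist"); cv2.imwrite("pics/w15.png",im); im=optics.capture("top"); cv2.imwrite("pics/t15.png",im); print(s["tcp_pos"],s["contact_force"])
tx=np.array([np.cos(np.radians(-125.9)),np.sin(np.radians(-125.9))]); ty=np.array([tx[1],-tx[0]])
d=s["tcp_pos"][:2]-HIN; a,b=d@tx,d@ty; r=np.hypot(a,b); f=np.arctan2(a,b); print("a,b",a,b,"r",r,"phi",f)
E
```

```text
time_s: 16.62
tcp_pos: [0.5088, 0.2017, 0.252]
eef_rot: [180.0, -0.0, -125.9]
contact_force: [-0.1, 1.0, -1.5]
gripper_width: 0.0145
time_s: 17.38
tcp_pos: [0.5244, 0.1783, 0.252]
eef_rot: [-180.0, -0.0, -126.0]
contact_force: [-0.8, 0.1, -2.2]
gripper_width: 0.0144
[0.5244 0.1783 0.252 ] [-0.843   0.0656 -2.2234]
a,b 0.1384353282229627 0.02737647689805812 r 0.14111630517962595 phi 1.3755589694219086
```

View pics/w15.png

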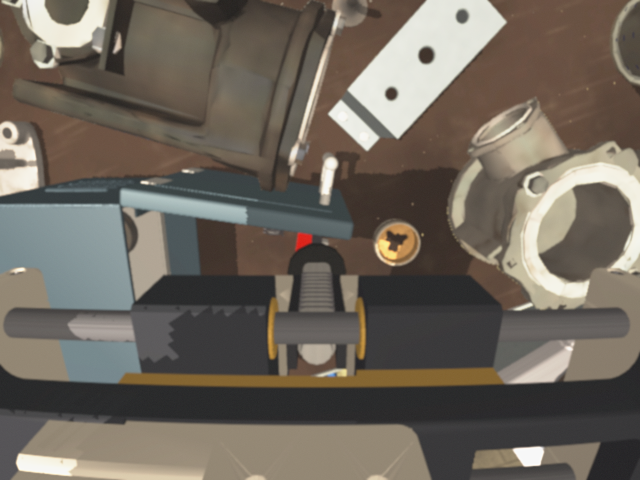

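View pics/t15.png

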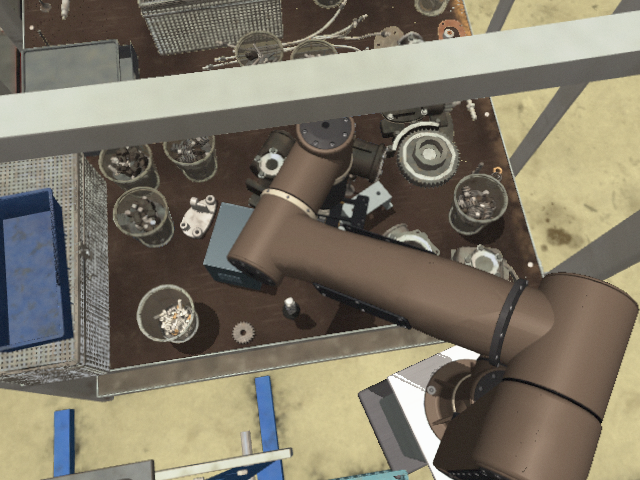

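The door stands wide open at about 80° (wrist picture: panel across (130–350, 190–235)), and the tab is at (304,242). I'll back off, lift and return to the rack.

```bash
python3 -m crank '[{"dx":-1,"dy":4,"dz":0,"wx":0,"wy":0,"wz":0,"hand":0},{"dx":0,"dy":0,"dz":-15,"wx":0,"wy":0,"wz":0,"hand":0},{"dx":0,"dy":0,"dz":-30,"wx":0,"wy":0,"wz":0,"hand":0},{"dx":0,"dy":0,"dz":-15,"wx":0,"wy":0,"wz":0,"hand":0},{"dx":20,"dy":-33,"dz":0,"wx":0,"wy":0,"wz":0,"hand":0},{"dx":30,"dy":-48,"dz":0,"wx":0,"wy":0,"wz":0,"hand":0},{"dx":30,"dy":-48,"dz":0,"wx":0,"wy":0,"wz":0,"hand":0},{"dx":12,"dy":-16,"dz":0,"wx":0,"wy":0,"wz":8.2,"hand":0},{"dx":0,"dy":0,"dz":0,"wx":0,"wy":0,"wz":8.2,"hand":0},{"dx":0,"dy":0,"dz":0,"wx":0,"wy":0,"wz":8.2,"hand":0}]'; python3 -m crank '[{"dx":0,"dy":0,"dz":0,"wx":0,"wy":0,"wz":0,"hand":0},{"dx":0,"dy":0,"dz":0,"wx":0,"wy":0,"wz":0,"hand":0}]'
python3 - <<'E'
from h import *
s=get_state(); im=optics.capture("wrist"); cv2.imwrite("pics/w16.png",im); print(s["tcp_pos"],s["eef_rot"],s["contact_force"])
C=cam("wrist",s)
for n in("rack_hole","punch_tip"): print(n,[(np.round(d["centre"],1),round(d["conf"],2),onz(C,d["centre"],.094)) for d in finder.place_of(n,"wrist")][:3])
print("tip pred",proj(C,s["tcp_pos"]-[0,0,.1144]))
crop(im,240,110,400,270,3.7,"pics/c16.png")
E
```

```text
time_s: 18.73
tcp_pos: [0.5852, 0.0215, 0.3122]
eef_rot: [180.0, -0.0, -150.9]
contact_force: [-0.5, -0.3, -1.3]
gripper_width: 0.0147
time_s: 18.98
tcp_pos: [0.5852, 0.0222, 0.3122]
eef_rot: [180.0, 0.0, -150.4]
contact_force: [0.1, -0.4, -2.3]
gripper_width: 0.0149
[0.5852 0.0222 0.3122] [ 179.9984    0.0119 -150.3579] [ 0.0715 -0.3745 -2.2721]
rack_hole [(array([314.8, 207.2]), 0.88, array([0.5843, 0.0242, 0.094 ]))]
punch_tip [(array([317.1, 235. ]), 0.66, array([0.5666, 0.0502, 0.094 ])), (array([514.5,  62.8]), 0.5, array([ 0.483 , -0.2054,  0.094 ]))]
tip pred [[314.5614 230.3612]]
```

View pics/c16.png

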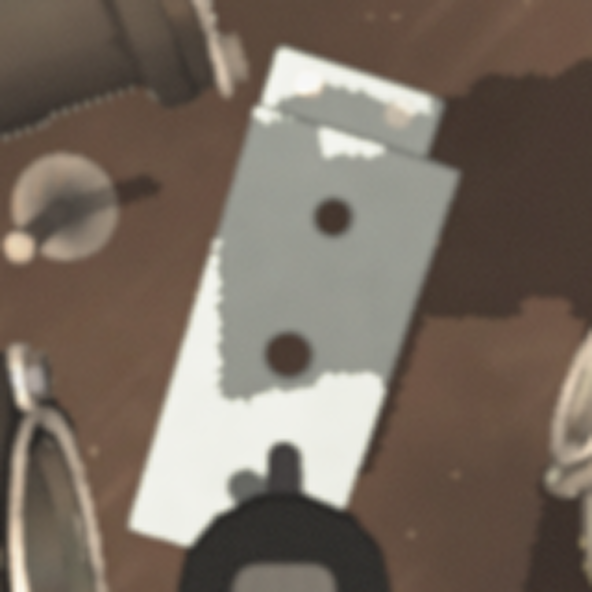

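Run:
```python
from h import *
s=get_state(); C=cam("wrist",s); R=Rot.from_euler('xyz',s["eef_rot"],degrees=True).as_matrix()
tipz=s["tcp_pos"][2]-.1144
a=onz(C,[317.0,234.9],tipz+.004); b=onz(C,[317.8,205.7],.094)
print(a,b,"shift tool mm",R.T@(b-a)*1000)
print("hole vs tcp",R.T@(b-s["tcp_pos"])*1000)
```

```text
[0.5822 0.0235 0.2017] [0.5823 0.0212 0.094 ] shift tool mm [  1.0731  -2.0942 107.7155]
hole vs tcp [  3.0388   0.5284 218.1155]
```

```bash
python3 -m crank '[{"dx":0.7,"dy":-1.2,"dz":20,"wx":0,"wy":0,"wz":0,"hand":0},{"dx":0,"dy":0,"dz":35,"wx":0,"wy":0,"wz":0,"hand":0},{"dx":0,"dy":0,"dz":30,"wx":0,"wy":0,"wz":0,"hand":0},{"dx":0,"dy":0,"dz":9,"wx":0,"wy":0,"wz":0,"hand":0},{"dx":0,"dy":0,"dz":0,"wx":0,"wy":0,"wz":0,"hand":0},{"dx":0,"dy":0,"dz":0,"wx":0,"wy":0,"wz":0,"hand":0}]'
python3 - <<'E'
from h import *
s=get_state(); im=optics.capture("wrist"); cv2.imwrite("pics/w17.png",im); print(s["tcp_pos"],s["eef_rot"],s["contact_force"],s["tcp_pos"][2]-.1144)
crop(im,260,170,380,270,5,"pics/c17.png")
E
```

```text
time_s: 19.88
tcp_pos: [0.5861, 0.0208, 0.2195]
eef_rot: [-180.0, 0.1, -150.5]
contact_force: [-0.2, -0.0, -2.1]
gripper_width: 0.0148
[0.5861 0.0208 0.2195] [-179.9556    0.1196 -150.5165] [-0.1895 -0.0098 -2.1496] 0.1051460439350897
```

View pics/c17.png

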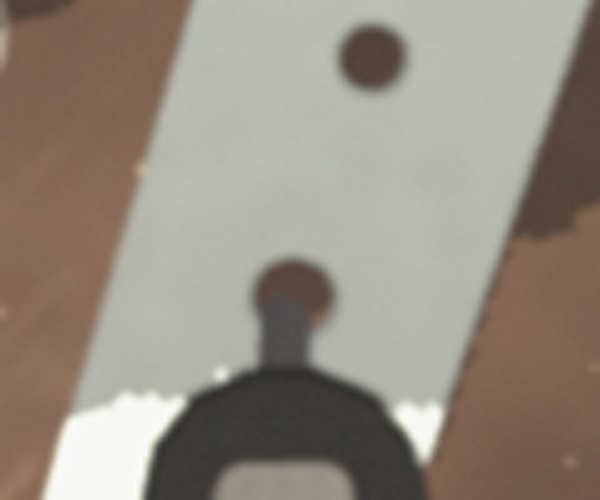

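Run:
```python
from h import *
s=get_state(); C=cam("wrist",s); R=Rot.from_euler('xyz',s["eef_rot"],degrees=True).as_matrix()
tipz=s["tcp_pos"][2]-.1144
a=onz(C,[317.0,170+319/5],tipz+.004); b=onz(C,[318.6,229.4],.094)
print(a,b,"shift tool mm",R.T@(b-a)*1000)
```

```text
[0.5837 0.0214 0.1091] [0.5823 0.0212 0.094 ] shift tool mm [ 1.3586  0.4715 15.1284]
```

Rod centre at column 317.0, hole centre at (318.6,229.4), so a 1.3 mm correction, then insert.

```bash
python3 -m crank '[{"dx":1.2,"dy":0.4,"dz":0,"wx":0,"wy":0,"wz":0,"hand":0},{"dx":0,"dy":0,"dz":10,"wx":0,"wy":0,"wz":0,"hand":0},{"dx":0,"dy":0,"dz":8,"wx":0,"wy":0,"wz":0,"hand":0}]'; python3 -m crank '[{"dx":0,"dy":0,"dz":15,"wx":0,"wy":0,"wz":0,"hand":0},{"dx":0,"dy":0,"dz":20,"wx":0,"wy":0,"wz":0,"hand":0},{"dx":0,"dy":0,"dz":20,"wx":0,"wy":0,"wz":0,"hand":0},{"dx":0,"dy":0,"dz":10,"wx":0,"wy":0,"wz":0,"hand":0},{"dx":0,"dy":0,"dz":3,"wx":0,"wy":0,"wz":0,"hand":0},{"dx":0,"dy":0,"dz":0,"wx":0,"wy":0,"wz":0,"hand":0}]'
```

```text
time_s: 20.3
tcp_pos: [0.5836, 0.0204, 0.1992]
eef_rot: [180.0, -0.0, -150.5]
contact_force: [-1.2, -0.5, -2.5]
gripper_width: 0.0149
time_s: 21.05
tcp_pos: [0.5842, 0.0204, 0.1323]
eef_rot: [-180.0, 0.0, -150.5]
contact_force: [-0.1, 0.2, -1.4]
gripper_width: 0.0148
```

```bash
python3 -m crank '[{"dx":0,"dy":0,"dz":2,"wx":0,"wy":0,"wz":0,"hand":0},{"dx":0,"dy":0,"dz":1,"wx":0,"wy":0,"wz":0,"hand":0}]'; python3 -m crank '[{"dx":0,"dy":0,"dz":1,"wx":0,"wy":0,"wz":0,"hand":0}]'
```

```text
time_s: 21.3
tcp_pos: [0.5841, 0.0205, 0.1294]
eef_rot: [-180.0, 0.0, -150.5]
contact_force: [-0.3, -0.4, -1.9]
gripper_width: 0.0151
time_s: 21.42
tcp_pos: [0.5841, 0.0204, 0.1285]
eef_rot: [-180.0, 0.0, -150.5]
contact_force: [-3.6, 0.9, 8.2]
gripper_width: 0.015
```

The guard is seated (force steps up at z = 0.1285, the same height as at the grasp). Releasing.

```bash
python3 -m crank '[{"dx":0,"dy":0,"dz":0,"wx":0,"wy":0,"wz":0,"hand":20},{"dx":0,"dy":0,"dz":0,"wx":0,"wy":0,"wz":0,"hand":45},{"dx":0,"dy":0,"dz":0,"wx":0,"wy":0,"wz":0,"hand":45},{"dx":0,"dy":0,"dz":0,"wx":0,"wy":0,"wz":0,"hand":45},{"dx":0,"dy":0,"dz":-10,"wx":0,"wy":0,"wz":0,"hand":45},{"dx":0,"dy":0,"dz":-30,"wx":0,"wy":0,"wz":0,"hand":45},{"dx":0,"dy":0,"dz":-40,"wx":0,"wy":0,"wz":0,"hand":45},{"dx":0,"dy":0,"dz":-50,"wx":0,"wy":0,"wz":0,"hand":45},{"dx":0,"dy":0,"dz":-40,"wx":0,"wy":0,"wz":0,"hand":45},{"dx":0,"dy":0,"dz":0,"wx":0,"wy":0,"wz":0,"hand":45}]'
python3 - <<'E'
from h import *
s=get_state(); im=optics.capture("wrist"); cv2.imwrite("pics/w18.png",im); print(s["tcp_pos"],s["eef_rot"],s["contact_force"],s["gripper_width"])
C=cam("wrist",s)
for n,z in(("punch",.094),("rack_hole",.094),("punch_rack",0),("valve",0)): print(n,[(np.round(d["centre"],1),round(d["conf"],2),onz(C,d["centre"],z)) for d in finder.place_of(n,"wrist")][:3])
print([proj(C,[.5823,.0212,z])[0] for z in(.094,.1,.176)])
crop(im,220,100,420,290,3.5,"pics/c18.png")
E
```

```text
time_s: 22.68
tcp_pos: [0.5856, 0.0206, 0.3029]
eef_rot: [-179.9, 0.4, -150.5]
contact_force: [0.9, -0.1, -1.2]
gripper_width: 0.0395
[0.5856 0.0206 0.3029] [-179.872     0.4148 -150.5297] [ 0.9497 -0.0519 -1.201 ] 0.03947273674700573
punch [(array([318.3, 210.6]), 0.76, array([0.5821, 0.0226, 0.094 ]))]
rack_hole [(array([318.5, 213.1]), 0.67, array([0.5806, 0.0249, 0.094 ]))]
punch_rack [(array([313.2, 195.7]), 0.68, array([0.5882, 0.0258, 0.    ])), (array([259.7, 166.8]), 0.17, array([0.6669, 0.0269, 0.    ]))]
valve [(array([259.6, 166.2]), 0.73, array([0.6674, 0.0263, 0.    ])), (array([317.3, 196.6]), 0.42, array([0.5829, 0.0242, 0.    ]))]
[array([318.787, 209.373]), array([318.7846, 210.5406]), array([318.7452, 229.3015])]
```

View pics/c18.png

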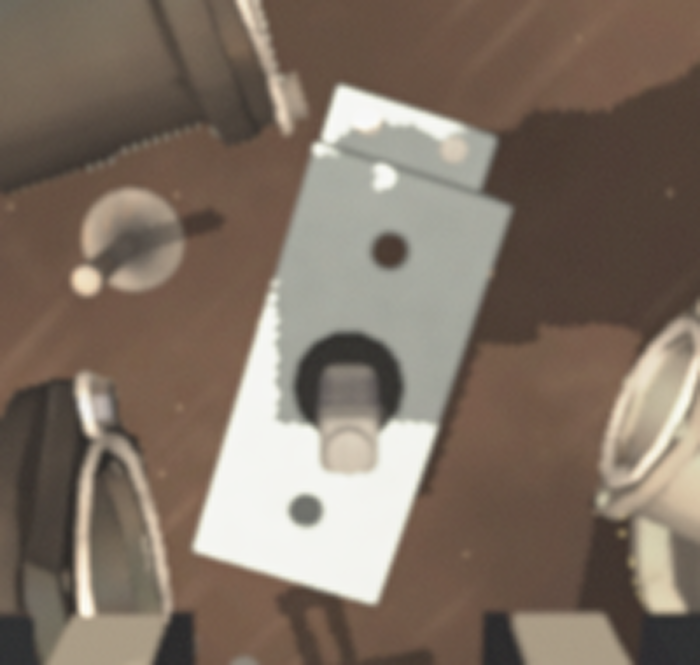

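View pics/w18.png

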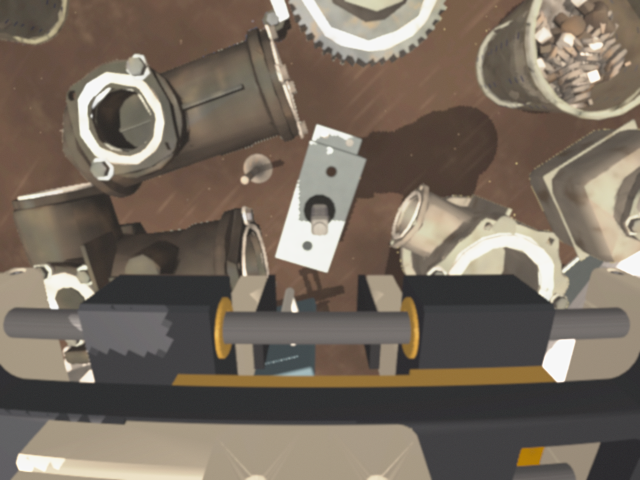

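The punch hangs upright with its guard centred (crop (349,384), outer-hole midpoint (347,380)). I'll move away and check the door.

```bash
python3 -m crank '[{"dx":0,"dy":-45,"dz":-20,"wx":0,"wy":0,"wz":0,"hand":45},{"dx":0,"dy":-50,"dz":-20,"wx":0,"wy":0,"wz":0,"hand":45},{"dx":0,"dy":-50,"dz":0,"wx":0,"wy":0,"wz":0,"hand":45},{"dx":0,"dy":0,"dz":0,"wx":0,"wy":0,"wz":0,"hand":45},{"dx":0,"dy":0,"dz":0,"wx":0,"wy":0,"wz":0,"hand":45}]'
python3 - <<'E'
from h import *
s=get_state(); im=optics.capture("top"); cv2.imwrite("pics/t19.png",im); w=optics.capture("wrist"); cv2.imwrite("pics/w19.png",w); print(s["tcp_pos"],s["contact_force"])
C=cam("top")
for n,z in(("punch",.094),("tab",.132),("valve",0),("plug",0),("gear",0),("cup_caps2",0),("hinge",0)): print(n,[(np.round(d["centre"],1),round(d["conf"],2),onz(C,d["centre"],z)) for d in finder.place_of(n,"top")][:3])
crop(im,200,160,400,310,4,"pics/c19.png")
E
```

```text
time_s: 23.55
tcp_pos: [0.6549, -0.106, 0.3366]
eef_rot: [179.9, -0.1, -150.6]
contact_force: [0.1, 0.4, 1.1]
gripper_width: 0.0391
[ 0.6549 -0.106   0.3366] [0.0603 0.3653 1.0898]
punch [(array([288.9, 309.8]), 0.77, array([0.3938, 0.3274, 0.094 ])), (array([366.7, 200.1]), 0.49, array([0.5859, 0.017 , 0.094 ]))]
tab [(array([319.6, 239.6]), 0.81, array([0.5225, 0.1852, 0.132 ]))]
valve [(array([349.4, 190.7]), 0.46, array([0.6655, 0.0259, 0.    ]))]
plug [(array([466.8, 219.3]), 0.63, array([ 0.4494, -0.2418,  0.    ])), (array([349.9, 275.3]), 0.56, array([0.4342, 0.132 , 0.    ]))]
gear [(array([240.7, 333.8]), 0.58, array([0.4061, 0.4663, 0.    ])), (array([181.2, 320.7]), 0.18, array([0.5037, 0.5987, 0.    ]))]
cup_caps2 [(array([181.5, 323.2]), 0.61, array([0.497 , 0.6002, 0.    ]))]
hinge [(array([464.9, 218.4]), 0.65, array([ 0.454 , -0.2382,  0.    ])), (array([275.1, 233. ]), 0.57, array([0.6324, 0.2734, 0.    ]))]
```

View pics/c19.png

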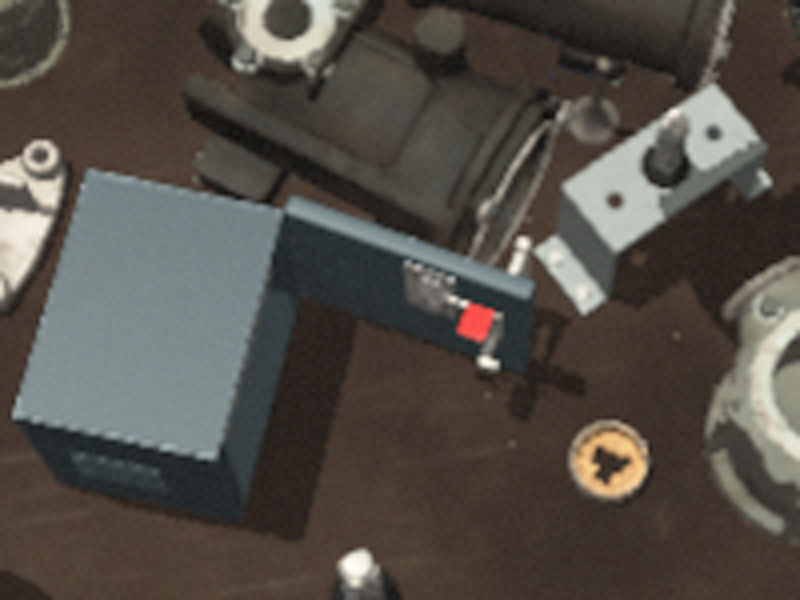

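View pics/w19.png

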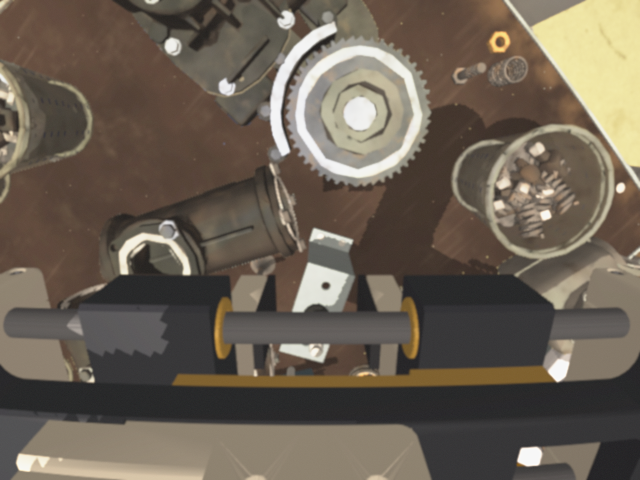

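The top crop shows the door fully open at about 1.4 rad, the punch upright in the middle hole, and the plug, valve, gear and cup where they started. Handing in.

```bash
python3 -c "
from plant import order
print(order.close_job())"
```

```text
the job is handed in; nothing more can be done
None
```

The job is done and handed in at about 23.6 s of the allowed 61 s; the interface gave no verdict.

- **Pressing the hook:** I took the punch from the rack's middle hole, lowered it through the gap and pressed the tab. The force reached an estimated 14 to 16 N from the wrist reading, under the 20 N limit. I did not measure the force on the frame itself. The sideways force on the tool stayed at about 3 to 4 N while the hook came free.
- **Opening the door:** I kept the tab pressed until about 0.3 rad, then raised the rod off it. From there I drew the door open with the rod against its inner face.
- **Returning the punch:** It went back into the middle hole until the guard met the plate, at the same tool height as when I picked it up. I then released it and moved the arm clear.

**Last checks:**
- **Door:** it stands at about 1.4 rad (80°), estimated from the top picture.
- **Punch:** it hangs upright with its guard within about 1 mm of the hole centre in the enlarged wrist picture.
- **Bystanders:** the valve, plug, gear and pale cup are within a few mm of where they started. I did not measure `cup_small` separately; nothing passed near it.

**What disagreed:**
- The networks took other things for the punch, plug and hinge now and then.
- Their wrist-view reports of the punch and hole differed by 2 to 3 mm, so I relied on the enlarged crops.
- My first two move calls were refused for missing keys and moved nothing.

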